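# Emboss a batch of birch lid blanks on the hand press

## Task

Emboss the batch of round birch lid blanks: lay each one flat in its own nest on the press's pulled-out tray, filling the nest next to the press first and leaving no gap, then push the tray fully home and turn the flywheel by its handle clockwise (as you face it from the robot) through exactly one revolution, so the ram comes down on the blanks and returns to the top. Pull the tray fully out again and put the pressed lids flat between the pegs of the drying board, one to a place, leaving the empty tray out, the wheel at its mark and the other things on the bench where they stand.

Things in the scene. Friction and masses are not known exactly. Their poses are not given: they have to be found in the camera images.
- blank1: a turned birch lid blank, a plain round wooden disc 60 mm across and 20 mm thick with a bark-brown band round its edge, about 45 g; both faces alike; origin at its very centre (10 mm above what it lies on), z along its axis. Two or three identical blanks are there (the others None); they start flat on the table to the left
- blank2: a turned birch lid blank, a plain round wooden disc 60 mm across and 20 mm thick with a bark-brown band round its edge, about 45 g; both faces alike; origin at its very centre (10 mm above what it lies on), z along its axis. Two or three identical blanks are there (the others None); they start flat on the table to the left
- blank3: a turned birch lid blank, a plain round wooden disc 60 mm across and 20 mm thick with a bark-brown band round its edge, about 45 g; both faces alike; origin at its very centre (10 mm above what it lies on), z along its axis. Two or three identical blanks are there (the others None); they start flat on the table to the left
- nest1 (a point): nest next to the press on its loading tray: its centre on the tray's upper face, 45 mm above the table, where the middle of a blank's underside comes to lie. Four pins 10 mm high, 8 mm thick stand round it on the diagonals of its axes, 2.5 mm clear of a blank; along x the sides are free for fingers. y points out of the press (the way the tray is pulled), x across the tray, away from the wheel
- nest2 (a point): the middle nest, 72 mm from nest 1, made like it; all nests move with the tray
- nest3 (a point): the outermost nest, next to the tray's knob, 72 mm from nest 2, made like nest 1
- tray (a joint): the tray's slide: 0 m = fully home under the ram, 0.27 m = fully out (its stop); starts out within 15 mm. About 3 N moves it and it stays where it is left. The tray is an aluminium plate 108 x 303 mm. When it is out, 90 mm lie between the ram plate and the middle of nest 1; when home the ram covers all nests
- tray_knob (a point): the tray's upright knob, a round dark wooden post 24 mm in diameter on the tray's outer end, its top 95 mm above the table; the point is on its axis 80 mm above the table. When the tray is home the knob's axis is 67 mm from the edge of the ram plate, which (with the dies under it) then spans 99 to 143 mm above the table
- wheel (a joint): angle of the flywheel, rad: 0 = handle straight up, white rim mark at the brass pointer, ram at the top (starts within 0.08 of it); grows clockwise as seen from the robot, one revolution reads 6.283. No stops either way, about 3 N of friction at the handle, stays where it is left. Ram lowest at half a turn (36 mm down), back at the top after a whole one
- handle (a point): the flywheel's handle: a dark wooden sleeve 26 mm in diameter, 75 mm long, that revolves on its spindle and sticks out of the wheel (200 mm in diameter, 25 mm thick) level towards the robot, 80 mm from the wheel's axis. The point is on the sleeve's axis, 60 mm in front of the wheel's face, 26 mm from the free end
- wheel_axis (a point): point on the flywheel's axis, 60 mm in front of the wheel's face, 195 mm above the table; fixed to the press. x points along the shaft away from the robot, y the way the tray is pulled out, z up. The handle's point is at this point + 0.08 m x (-sin a y + cos a z), a = wheel
- die_plate: spring-mounted plate under the ram with three round brass dies 50 mm across, one over each nest when the tray is home; origin at the middle of the dies' lower faces, 99 mm above the table with the ram at the top (34 mm above the blanks); at half a turn they press on the blanks
- dry1 (a point): right-hand place on the pegged drying board, a low wooden rack 260 x 100 mm in front of the tray, which does not move: its centre on top of the two battens, 28 mm above the table, where the middle of a lid's underside comes to lie. Four pegs 10 mm high, 8 mm thick stand on the diagonals of its axes, 4.5 mm clear of a lid; along x (across the board) the sides are free for fingers
- dry2 (a point): the middle place, 80 mm from the first, made like it
- dry3 (a point): the left-hand place, 80 mm from the middle one, made like it
- stain_jar: bystander: amber jar 84 mm in diameter, 130 mm high; origin under its centre
- glue_bottle: bystander: white bottle 56 mm in diameter, 150 mm high; origin under its centre
- bell_doll: bystander: dark turned figure 72 mm in diameter, 126 mm high; origin under its centre
- bark_ring: bystander: bark ring 84 mm in diameter, 30 mm high; origin under its centre
- offcut: bystander: wood offcut 90 x 55 x 40 mm; origin under its centre
- bench_brush: bystander: brush 190 mm long, lying along its x axis
- mallet: bystander: hammer 240 mm long, lying along its x axis
Things that resemble listed ones, but are neither listed nor needed, are in the scene too. Leave any orange or red look-alike of the blank3 alone.

How it is judged:
By the outcome, as a careful person would: the job done as asked, in the order asked, and still so for the second after the job is handed in, with the robot touching nothing.
Of blank1, blank2, blank3 only 2 to 3 are there at a start; the rules pass over those that are not, and their reading is None.
At some moment in a run one of blank1, blank2, blank3 may be knocked a few centimetres aside while the robot is not near it.
Once in a run the grip may slacken for a moment while it holds something.
It also fails if it takes over 210 s, if anything falls off the work surface, if the arm or the gripper's body presses on something with over 40 N, if the wrist force passes 120 N, or if a joint passes its speed limit or range.

## Robot

A 6-joint arm with a two-finger parallel gripper is mounted at the origin on the work surface. World frame = base frame: x ahead of the robot, y to its left, z up, the work surface at z = 0. Lengths are in m, angles in rad, forces in N, time in s.
With the tool pointing down it reaches from about 0.375 to 0.9 m from the base axis. Payload 3.1 kg.
Tool frame: the origin (TCP) lies midway between the tips of the shut fingers; the grasp point (between the pads) lies 19 mm behind it; z points along the fingers, y is the line along which they close (so a half turn about z gives the same grasp; the last joint's range is limited). The gripper opens to 85 mm and grips with 20 to 120 N. Pads are 22 mm wide; open, the fingers measure 114 mm over their backs; the gripper's body (76 mm by 85 mm) begins 54 mm behind the grasp point. The pads swing forward as they close: fully open they stand 13 mm farther back than shut.
Start: joints at [1.008, 0.527, 1.433, -0, 1.181, -0.178], TCP at [0.234, 0.58, 0.231] pointing down, gripper open.
Joint ranges: [-3.08, 3.08], [-0.75, 2.2], [0.22, 2.44], [-1.43, 4.57], [0, 2.65], [-2.85, 2.85]. Speed limits (rad/s): [2.79, 2.79, 3.14, 3.14, 3.14, 3.14].

## Interface

Orientations are given as a unit quaternion [x, y, z, w].
In Python, from station import manip gives the robot as it stands.
- The arm moves only by the tool step_arm, never from a script. Its argument "targets" is text: rows parted by semicolons, each of 4 numbers parted by spaces: the shift along the tool's x, y, z in mm, then the turn about the tool's z in degrees. A call has 1 to 12 rows; each row is the pose to reach, as a shift and turn from the pose commanded when the call began, along the tool's axes at that moment; what a row does not reach only later rows make up. A row lasts 1/10 s, in which the tool goes at most 50 mm and 8.59 degrees, less where a joint would pass 70% of its speed; a pose out of reach is approached as far as the arm can. A call with a gripper value outside its range is refused whole. "gripper" is the closure, from 0 (fully open) to 1 (shut), set as the call begins (left out, the last holds). The fingers move at their own pace and stop on an object; "squeeze" is the grip in N (left out, the last holds). Time passes only in rows, so rows that repeat a pose let the fingers close. It gives the time, the measured TCP pose, the force, the opening and the grip force at its end, in the units of the state.
- manip.sense(): the state, without advancing time (a new reading comes with each control period).
- manip.snapshot(name): name is "scene" or "top" or "wrist"; returns the picture (400x640x3 uint8, red, green, blue); there is no depth.
- manip.get_calibration(name): a dict with "fov_y" (degrees; the focal length in pixels is half the picture's height over the tangent of half this angle, whatever the lens; pixels are square), "cx", "cy" (the principal point, pixels), "extrinsics" (4x4, takes a point from camera to world coordinates); the wrist camera has in their place "tool_from_camera" (4x4, takes a point from camera to tool coordinates, whose origin is the TCP and whose axes are the flange's). Camera axes: x right, y down, z forward; pixel columns grow to the right and rows downward; lengths in m; the calibration is good to about 2 mm. A picture is of the moment at which its call begins: read the wrist's pose just before it. get_calibration takes no time and is no camera call.
- manip.sign_off(): hands the job in; it is judged then, once.
Trained networks look in the newest picture that a camera, given by its name, has taken for a name from the list of things; names that differ only in an ending like _2 or _b are one class to them, and where a whole thing is asked for, a point or a joint stands for the part that bears it (a point fixed in the world has none). Each returns a list of dicts, best first, with "p" (0 to 1); they miss things now and then, are a little off and sometimes report something else, mostly with a low value. They report only what shows in the picture. A call takes as long as a camera call. They do not tell look-alikes from the thing itself.
- manip.recognise(camera, query): "position" ([column, row] in pixels, amid what is visible of it).
- manip.masks_of(camera, query): "pixels" (400x640 bool, what is visible of it) and "position" ([column, row] in pixels, amid what is visible of it).
- manip.mark_of(camera, query): "position" ([column, row] in pixels: a listed point, or the origin of a listed thing).
The state is a dict: "t": time; "q": joint angles; "qd": joint speeds; "tau": joint torques, N m; "tcp_pos": TCP position; "tool_rot": TCP orientation; "force": force on the tool from outside, world axes, zero at the start; "ft_torque": the same for the moment, N m; "finger_gap": opening from 0.0 (shut) to 1.0 (fully open); "gripper_force": force on a finger pad.
Only numpy, scipy, OpenCV 4.12 (cv2) and the standard library are available. Lean on these libraries where they do the work, as an engineer would, in place of code of your own. Each camera call takes 0.05 s, during which the arm holds its last target. There are 200 camera calls.

## Working session

There is one attempt and no reset: what is moved stays moved. The work goes in short steps, Python scripts to look and compute and a tool call to move; the robot and the scene stay as the last step left them, time stands still between calls to the robot, and variables do not carry over. Pictures are saved under pics/ and viewed, at most 14 in all, crops included, and the job is handed in when it is done.

Besides the shell and the picture viewer there is one more tool, called after "Emit:" as name(argument=value, ...) on one line, values as JSON. step_arm: Moves the arm, as the interface text tells. Its arguments: {"type":"object","properties":{"targets":{"type":"string"},"gripper":{"type":"number"},"squeeze":{"type":"number"}},"required":["targets"]}

```bash
mkdir -p pics; ls; cat > h.py <<'E'
import numpy as np, cv2
from station import manip
from scipy.spatial.transform import Rotation as R
def cal(c):
    k=manip.get_calibration(c); f=200/np.tan(np.radians(k["fov_y"])/2)
    if c=="wrist":
        s=manip.sense(); T=np.eye(4); T[:3,:3]=R.from_quat(s["tool_rot"]).as_matrix(); T[:3,3]=s["tcp_pos"]
        E=T@np.array(k["tool_from_camera"])
    else: E=np.array(k["extrinsics"])
    return f,k["cx"],k["cy"],E
def w(C,p,z):
    f,cx,cy,E=C; d=E[:3,:3]@np.array([(p[0]-cx)/f,(p[1]-cy)/f,1]); o=E[:3,3]
    return o+d*(z-o[2])/d[2]
def px(C,X):
    f,cx,cy,E=C; c=np.linalg.inv(E)@np.append(X,1); return np.array([f*c[0]/c[2]+cx,f*c[1]/c[2]+cy])
def save(c,name):
    im=manip.snapshot(c); cv2.imwrite(f"pics/{name}.png",im[:,:,::-1]); return im
def tool(X):
    s=manip.sense(); return 1000*R.from_quat(s["tool_rot"]).inv().apply(np.array(X)-s["tcp_pos"])
E
python3 - <<'E'
from h import *
np.set_printoptions(precision=3,suppress=True)
C={}
for c in ("scene","top"):
    save(c,c+"0"); C[c]=cal(c); print(c,C[c])
Z=dict(blank1=.01,nest1=.045,nest2=.045,nest3=.045,tray_knob=.08,handle=.275,wheel_axis=.195,dry1=.028,dry2=.028,dry3=.028,stain_jar=0,glue_bottle=0,bell_doll=0,bark_ring=0,offcut=0,bench_brush=0.01,mallet=0.01,die_plate=.099)
for n,z in Z.items():
  for c in ("top","scene"):
    for r in manip.mark_of(c,n)[:5]:
        if r["p"]>.2: print(n,c,round(r["p"],2),np.round(r["position"]),w(C[c],r["position"],z))
s=manip.sense();print(s["t"],s["tcp_pos"],s["tool_rot"],s["q"])
E
```

```text
pics
scene (np.float64(370.9631497187363), 320.1190755759831, 201.04057327935638, array([[-0.871,  0.362, -0.333,  0.997],
       [ 0.491,  0.617, -0.615,  0.835],
       [-0.017, -0.699, -0.715,  1.152],
       [ 0.   ,  0.   ,  0.   ,  1.   ]]))
top (np.float64(439.5290320051838), 312.1355099302857, 196.83970923969486, array([[-0.014, -0.998,  0.068,  0.441],
       [-1.   ,  0.014,  0.   , -0.018],
       [-0.001, -0.068, -0.998,  2.013],
       [ 0.   ,  0.   ,  0.   ,  1.   ]]))
blank1 top 0.67 [235. 230.] [0.431 0.336 0.01 ]
blank1 top 0.64 [211. 217.] [0.492 0.444 0.01 ]
blank1 top 0.5 [230. 207.] [0.535 0.357 0.01 ]
blank1 top 0.48 [243. 178.] [0.668 0.297 0.01 ]
blank1 top 0.45 [304. 229.] [0.429 0.024 0.01 ]
blank1 scene 0.83 [334. 302.] [0.662 0.295 0.01 ]
blank1 scene 0.76 [394. 313.] [0.509 0.429 0.01 ]
blank1 scene 0.69 [393. 279.] [0.43  0.323 0.01 ]
blank1 scene 0.5 [371. 298.] [0.545 0.347 0.01 ]
blank1 scene 0.49 [350. 278.] [0.56  0.242 0.01 ]
nest1 top 0.83 [296. 185.] [0.63  0.053 0.045]
nest1 top 0.61 [333. 187.] [ 0.62  -0.111  0.045]
nest1 top 0.56 [312. 186.]
[... 2937 characters left out ...]
261.] [0.353 0.272 0.   ]
offcut top 0.5 [185. 230.] [0.435 0.566 0.   ]
offcut scene 0.74 [432. 332.] [0.44  0.538 0.   ]
bench_brush top 0.55 [316. 155.] [ 0.771 -0.039  0.01 ]
bench_brush top 0.35 [212. 219.] [0.483 0.438 0.01 ]
bench_brush scene 0.72 [260. 243.] [ 0.78  -0.065  0.01 ]
mallet top 0.62 [434. 232.] [ 0.408 -0.569  0.01 ]
mallet scene 0.61 [350. 331.] [0.669 0.411 0.01 ]
mallet scene 0.47 [289. 148.] [ 0.418 -0.551  0.01 ]
die_plate top 0.4 [271. 191.] [0.597 0.161 0.099]
die_plate scene 0.48 [269. 181.] [ 0.635 -0.279  0.099]
die_plate scene 0.44 [358. 234.] [0.47  0.146 0.099]
1.9 [0.234 0.58  0.231] [ 0.191  0.982 -0.    -0.   ] [ 1.008  0.527  1.433  0.     1.181 -0.179]
```

```bash
python3 - <<'E'
import cv2
a=cv2.imread("pics/scene0.png")[110:370,220:470]; cv2.imwrite("pics/sc.png",cv2.resize(a,None,fx=2.3,fy=2.3,interpolation=cv2.INTER_CUBIC))
b=cv2.imread("pics/top0.png")[130:270,170:450]; cv2.imwrite("pics/tc.png",cv2.resize(b,None,fx=2.8,fy=2.8,interpolation=cv2.INTER_CUBIC))
E
```

```text
(no output)
```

View pics/sc.png

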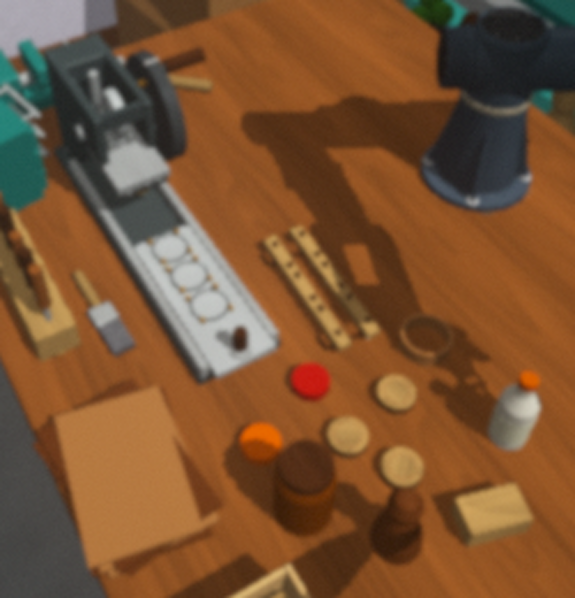

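View pics/tc.png

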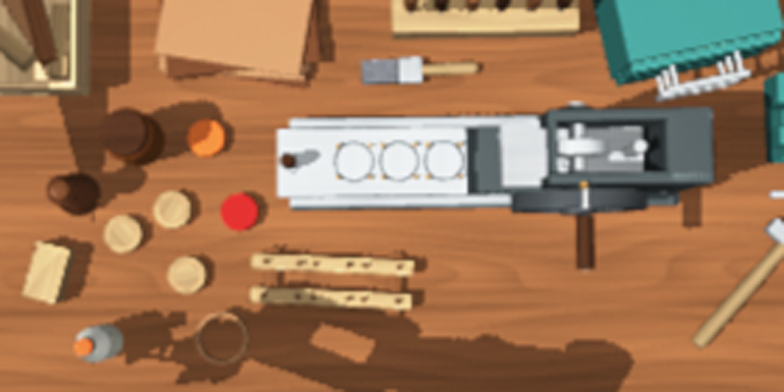

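Blanks: plain tan discs at scene px (392,281), (371,300), (395,313), matching top px (237,228), (231,205), (214,213). The red disc at scene (355,276) and the orange one at (334,302) are look-alikes to leave alone. The nest row is at top px (296/312/328,187), the knob at (272,187), the drying board around (289,229), and the handle at (378,218). I'll move over the blanks for a close look.

Emit:
step_arm(targets="-36 -13 -12 8.5;-71 -25 -25 17;-107 -38 -38 25.5;-142 -50 -50 34;-178 -63 -62 42.5;-213 -75 -75 51;-249 -88 -88 59.5;-284 -101 -100 67.5;-284 -101 -100 67.5;-284 -101 -100 67.5", gripper=0, squeeze=40)

```text
t: 2.9
tcp_pos: [0.4599, 0.379, 0.3314]
tool_rot: [0.704, 0.71, 0.0, -0.0]
force: [-0.5, 0.2, -0.8]
finger_gap: 1.005
gripper_force: 0.0
```

```bash
python3 - <<'E'
from h import *
np.set_printoptions(precision=3,suppress=True)
C=cal("wrist"); save("wrist","w1"); s=manip.sense(); print(s["t"],s["tcp_pos"],s["tool_rot"],s["q"]); print(manip.get_calibration("wrist"))
for r in manip.masks_of("wrist","blank1"):
    m=r["pixels"].astype(np.uint8); print(round(r["p"],2),np.round(r["position"]),m.sum(),w(C,r["position"],.018))
E
```

```text
2.95 [0.459 0.38  0.331] [ 0.704  0.71  -0.    -0.   ] [0.503 0.391 1.38  0.001 1.371 0.494]
{'fov_y': 71.1100005246754, 'cx': 320.22230572862514, 'cy': 198.96519660963338, 'tool_from_camera': array([[ 0.   , -0.956, -0.294,  0.075],
       [ 1.   ,  0.   ,  0.   , -0.001],
       [-0.   , -0.294,  0.956, -0.142],
       [ 0.   ,  0.   ,  0.   ,  1.   ]])}
0.97 [352. 126.] 1206 [0.509 0.435 0.018]
0.93 [311. 188.] 970 [0.444 0.333 0.018]
0.91 [373. 174.] 1088 [0.546 0.359 0.018]
0.7 [440. 206.] 1072 [0.666 0.303 0.018]
0.64 [369. 236.] 942 [0.546 0.246 0.018]
0.26 [387. 310.] 3277 [0.59  0.091 0.018]
```

View pics/w1.png

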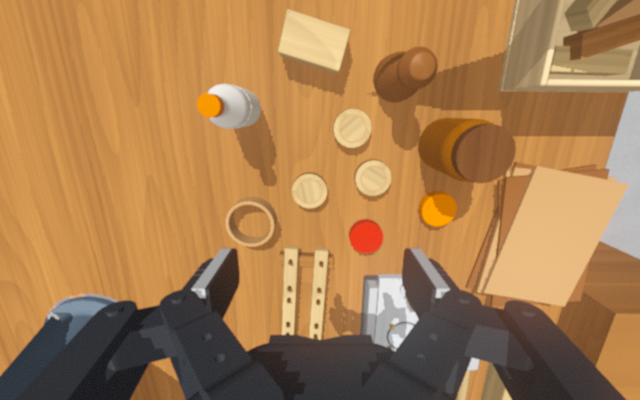

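Three plain tan blanks at wrist px (352,128), (309,191), (373,178). The red disc (366,237) and the orange disc (438,210) are excluded. I'll go above the near blank first (309,191).

Emit:
step_arm(targets="-12 -4 45 -0.5;-24 -8 90 -0.5;-36 -12 135 -0.5;-48 -17 180 -0.5;-48 -17 180 -0.5;-48 -17 180 -0.5")

```text
t: 3.6
tcp_pos: [0.4424, 0.3323, 0.1513]
tool_rot: [0.7, 0.714, -0.0, -0.0]
force: [0.6, -0.0, 0.9]
finger_gap: 1.004
gripper_force: 0.0
```

```bash
cat >> h.py <<'E'
def disc(cam,near,zc=.01,name="blank1",show=None):
    """centre of blank nearest 'near' : fit outline of projected cylinder to network mask"""
    from scipy.optimize import minimize
    C=cal(cam); manip.snapshot(cam); best=None
    for r in manip.masks_of(cam,name):
        p=w(C,r["position"],zc+.005); d=np.linalg.norm(p[:2]-near[:2])
        if best is None or d<best[0]: best=(d,r,p)
    d,r,p=best; m=r["pixels"].astype(np.uint8)
    a=np.linspace(0,2*np.pi,40); ring=.03*np.c_[np.cos(a),np.sin(a),0*a]
    def cost(x):
        P=np.vstack([ring+[x[0],x[1],zc-.01],ring+[x[0],x[1],zc+.01]])
        h=cv2.convexHull(np.array([px(C,q) for q in P],np.float32))
        z=np.zeros(m.shape,np.uint8); cv2.fillPoly(z,[np.int32(h*16)],1,shift=4); return float(np.sum(z!=m))/m.sum()
    o=minimize(cost,p[:2],method="Nelder-Mead",options=dict(initial_simplex=p[:2]+np.array([[0,0],[.006,0],[0,.006]]),xatol=2e-4))
    print("disc",round(r["p"],2),np.round(r["position"]),np.round(o.x,4),"misfit",round(o.fun,3),"tool",np.round(tool([*o.x,zc]),1)); return o.x
def st():
    s=manip.sense(); print(round(s["t"],2),np.round(s["tcp_pos"],4),np.round(s["tool_rot"],4),np.round(s["force"],1),round(s["finger_gap"],3),np.round(s["gripper_force"],1),"q",np.round(s["q"],2))
E
python3 - <<'E'
from h import *
st(); disc("wrist",np.array([.438,.333])); save("wrist","w2")
E
```

```text
3.6 [0.4424 0.3323 0.1513] [ 7.003e-01  7.138e-01 -5.000e-04 -4.000e-04] [ 0.6 -0.   0.9] 1.004 0.0 q [0.44 0.54 1.69 0.   0.91 0.42]
disc 0.84 [317. 191.] [0.4405 0.3289] misfit 0.061 tool [ -4.7  -5.  143.6]
```

View pics/w2.png

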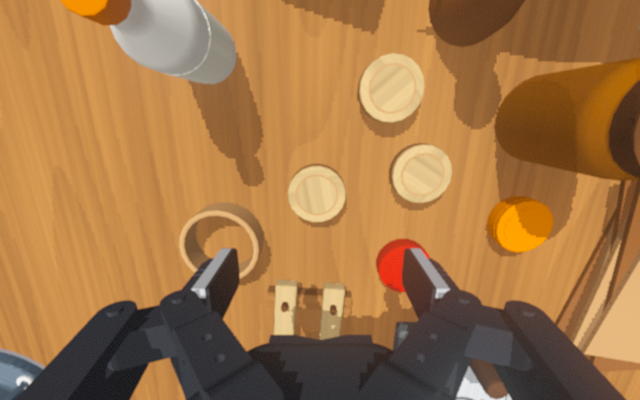

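Emit:
step_arm(targets="-2 -1 45 1;-4 -3 90 1;-4 -3 95 1;-4 -3 95 1;-4 -3 95 1")

```text
t: 4.25
tcp_pos: [0.4421, 0.3286, 0.0588]
tool_rot: [0.707, 0.707, 0.003, 0.001]
force: [0.0, -0.7, -0.6]
finger_gap: 1.002
gripper_force: 0.0
```

```bash
python3 - <<'E'
from h import *
st(); disc("wrist",np.array([.438,.333])); st()
E
```

```text
4.25 [0.4421 0.3286 0.0588] [0.7069 0.7073 0.0025 0.0009] [ 0.  -0.7 -0.6] 1.002 0.0 q [0.44 0.69 1.75 0.   0.69 0.44]
disc 0.67 [317. 221.] [0.4413 0.3282] misfit 0.064 tool [-0.3 -0.9 48.9]
4.35 [0.442  0.3284 0.0589] [0.707  0.7073 0.0026 0.0009] [-0.7  0.2  0.1] 0.996 0.0 q [0.44 0.69 1.76 0.   0.69 0.44]
```

Emit:
step_arm(targets="0 -1 30 0;0 -1 58 0;0 -1 58 0;0 -1 58 0")

```text
t: 4.75
tcp_pos: [0.4397, 0.3277, -0.0005]
tool_rot: [0.707, 0.707, 0.001, 0.0]
force: [0.8, -0.4, 0.3]
finger_gap: 0.998
gripper_force: 0.0
```

Emit:
step_arm(targets="0 0 0 0;0 0 0 0;0 0 0 0;0 0 0 0;0 0 0 0;0 0 0 0;0 0 0 0;0 0 0 0", gripper=1, squeeze=40)

```text
t: 5.55
tcp_pos: [0.4402, 0.3279, 0.0004]
tool_rot: [0.707, 0.707, 0.002, 0.001]
force: [-0.9, -1.0, 6.9]
finger_gap: 0.684
gripper_force: 42.0
```

Emit:
step_arm(targets="0 0 -50 0;0 0 -100 0;0 5 -150 0;-30 20 -190 0;-70 40 -200 0;-110 60 -200 0;-150 80 -200 0;-190 100 -200 0;-230 120 -200 0;-270 140 -200 0;-310 160 -200 0;-350 178 -200 0")

```text
t: 6.75
tcp_pos: [0.6177, -0.0244, 0.1995]
tool_rot: [0.707, 0.707, 0.001, 0.001]
force: [0.7, 1.1, 0.7]
finger_gap: 0.686
gripper_force: 43.3
```

Emit:
step_arm(targets="-20 0 0 0;-40 0 0 0;-40 0 0 0;-40 0 0 0")

```text
t: 7.15
tcp_pos: [0.6168, -0.0625, 0.1989]
tool_rot: [0.707, 0.707, 0.0, -0.0]
force: [-0.9, -0.3, -1.0]
finger_gap: 0.684
gripper_force: 43.3
```

```bash
python3 - <<'E'
from h import *
st(); C=cal("wrist"); save("wrist","w3")
for n,z in (("nest1",.045),("tray_knob",.08),("dry1",.028)):
  for r in manip.mark_of("wrist",n):
    if r["p"]>.2: print(n,round(r["p"],2),np.round(r["position"],1),np.round(w(C,r["position"],z),4))
disc("wrist",manip.sense()["tcp_pos"],zc=manip.sense()["tcp_pos"][2]+.01)
st()
E
```

```text
7.15 [ 0.6168 -0.0625  0.1989] [ 7.074e-01  7.068e-01  3.000e-04 -0.000e+00] [-0.9 -0.3 -1. ] 0.684 43.3 q [-0.28  0.56  1.48  0.    1.11 -0.28]
nest1 0.73 [321.8 206.7] [ 0.6178 -0.0879  0.045 ]
nest1 0.67 [322.7 146. ] [ 0.6186 -0.0208  0.045 ]
nest1 0.65 [320.9  67.9] [0.6167 0.0539 0.045 ]
tray_knob 0.54 [320.4 257.3] [ 0.6161 -0.1318  0.08  ]
dry1 0.89 [129.2  29.7] [0.4275 0.0909 0.028 ]
dry1 0.74 [140.7 111.2] [0.4244 0.0141 0.028 ]
disc 0.61 [321. 260.] [ 0.6164 -0.0613] misfit 0.071 tool [  0.2  -0.6 -10.1]
7.45 [ 0.617  -0.0615  0.1985] [ 7.065e-01  7.077e-01  1.000e-04 -0.000e+00] [ 0.9 -0.8 -0.2] 0.686 43.3 q [-0.28  0.56  1.48  0.    1.1  -0.28]
```

View pics/w3.png

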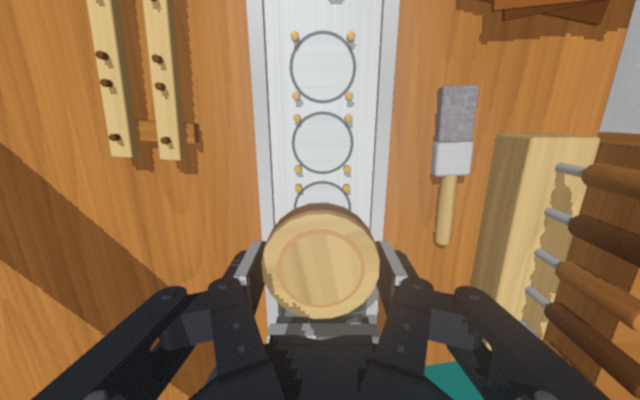

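```bash
python3 - <<'E'
from h import *
C=cal("wrist"); im=manip.snapshot("wrist"); hsv=cv2.cvtColor(im,cv2.COLOR_RGB2HSV)
m=((hsv[...,1]>110)&(hsv[...,2]>90)&(hsv[...,0]>8)&(hsv[...,0]<28)).astype(np.uint8)
m[:,:280]=0;m[:,365:]=0;m[200:]=0
n,l,s,c=cv2.connectedComponentsWithStats(m)
P=[]
for i in range(1,n):
    if 12<s[i,4]<150:
        p=w(C,c[i],.051); P.append(p); print(s[i,4],np.round(c[i],1),np.round(p,4))
E
```

```text
31 [294.5  36.4] [0.5922 0.0803 0.051 ]
31 [350.7  36.7] [0.6439 0.0802 0.051 ]
27 [295.9  96.4] [0.5923 0.0285 0.051 ]
26 [348.9  96.7] [0.6439 0.0283 0.051 ]
26 [296.3 118.5] [0.5922 0.0078 0.051 ]
24 [348.  118.7] [0.6437 0.0077 0.051 ]
26 [297.3 169.6] [ 0.5921 -0.0438  0.051 ]
25 [346.5 169.9] [ 0.6437 -0.0439  0.051 ]
27 [298.1 188.6] [ 0.5924 -0.0644  0.051 ]
27 [345.9 188.7] [ 0.6437 -0.0644  0.051 ]
```

Emit:
step_arm(targets="-28 1 0 0;-28 1 50 0;-28 1 100 0;-28 1 115 0;-28 1 115 0;-28 1 115 0")

```text
t: 8.1
tcp_pos: [0.6194, -0.0907, 0.0846]
tool_rot: [0.707, 0.707, 0.001, 0.001]
force: [0.4, -0.1, 0.3]
finger_gap: 0.687
gripper_force: 30.7
```

```bash
python3 - <<'E'
from h import *
st();disc("wrist",manip.sense()["tcp_pos"],zc=manip.sense()["tcp_pos"][2]+.01);st(); save("wrist","w4")
E
```

```text
8.1 [ 0.6194 -0.0907  0.0846] [7.069e-01 7.073e-01 5.000e-04 1.100e-03] [ 0.4 -0.1  0.3] 0.687 30.7 q [-0.32  0.71  1.54  0.    0.88 -0.32]
disc 0.71 [320. 260.] [ 0.6189 -0.0907] misfit 0.062 tool [ 0.3 -1.2 -8.7]
8.2 [ 0.6202 -0.091   0.086 ] [0.7069 0.7073 0.0012 0.0024] [-0.2 -0.3 -1.2] 0.684 46.2 q [-0.32  0.71  1.54 -0.    0.88 -0.32]
```

View pics/w4.png

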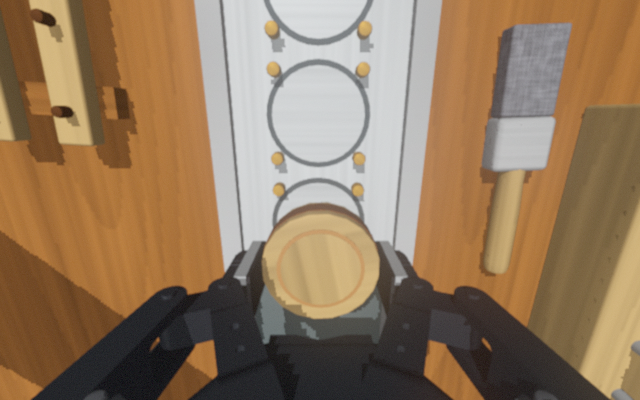

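Emit:
step_arm(targets="0 -2 15 0;0 -2 30 0;0 -2 38 0;0 -2 38 0;0 -2 38 0")

```text
t: 8.75
tcp_pos: [0.6162, -0.0907, 0.0453]
tool_rot: [0.707, 0.707, 0.0, 0.0]
force: [-0.8, -0.3, 0.1]
finger_gap: 0.685
gripper_force: 49.3
```

Emit:
step_arm(targets="0 0 0 0;0 0 0 0;0 0 0 0;0 0 0 0;0 0 0 0", gripper=0)

```text
t: 9.25
tcp_pos: [0.6161, -0.0907, 0.0454]
tool_rot: [0.707, 0.707, 0.0, 0.0]
force: [-0.2, 0.5, 0.4]
finger_gap: 1.004
gripper_force: 0.0
```

Emit:
step_arm(targets="0 0 -40 0;10 0 -80 0;30 0 -120 0;70 0 -150 0;70 0 -150 0;70 0 -150 0")

```text
t: 9.85
tcp_pos: [0.6163, -0.0198, 0.1963]
tool_rot: [0.706, 0.708, 0.0, 0.001]
force: [-1.0, 0.2, -0.2]
finger_gap: 0.999
gripper_force: 0.0
```

```bash
python3 - <<'E'
from h import *
st();disc("wrist",np.array([.618,-.09]),zc=.055);save("wrist","w5");st()
E
```

```text
9.85 [ 0.6163 -0.0198  0.1963] [7.063e-01 7.079e-01 4.000e-04 1.000e-03] [-1.   0.2 -0.2] 0.999 0.0 q [-0.21  0.56  1.49 -0.    1.09 -0.22]
disc 0.78 [317. 249.] [ 0.6157 -0.0901] misfit 0.068 tool [-69.    0.8 139.3]
10.0 [ 0.6151 -0.0213  0.1938] [ 0.7073  0.7069 -0.0009 -0.0011] [-0.3  0.2 -0.2] 0.999 0.0 q [-0.22  0.56  1.49 -0.    1.09 -0.22]
```

View pics/w5.png

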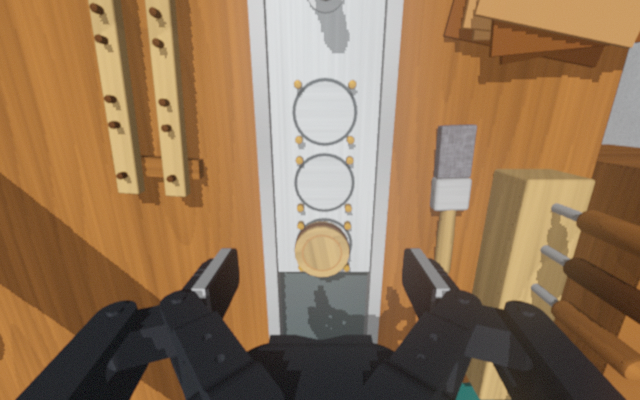

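```bash
cat >> h.py <<'E'
def pins(lim=(250,400,290)):
    C=cal("wrist"); im=manip.snapshot("wrist"); hsv=cv2.cvtColor(im,cv2.COLOR_RGB2HSV)
    m=((hsv[...,1]>110)&(hsv[...,2]>90)&(hsv[...,0]>8)&(hsv[...,0]<28)).astype(np.uint8)
    m[:,:lim[0]]=0;m[:,lim[1]:]=0;m[lim[2]:]=0
    n,l,s,c=cv2.connectedComponentsWithStats(m)
    for i in range(1,n):
        if 8<s[i,4]<200: print(s[i,4],np.round(c[i],1),np.round(w(C,c[i],.051),4))
E
python3 - <<'E'
from h import *
pins((285,360,290));disc("wrist",np.array([.618,-.09]),zc=.055)
disc("wrist",np.array([.618,-.09]),zc=.060)
disc("top",np.array([.618,-.09]),zc=.055); st()
E
```

```text
28 [297.4  83.5] [0.5922 0.08   0.051 ]
28 [351.8  83.6] [0.6438 0.0799 0.051 ]
27 [298.6 139.3] [0.5922 0.0282 0.051 ]
25 [350.  139.2] [0.6437 0.0282 0.051 ]
27 [299.1 159.6] [0.5923 0.0078 0.051 ]
26 [349.3 159.8] [0.6436 0.0076 0.051 ]
26 [300.  207.5] [ 0.5921 -0.0439  0.051 ]
25 [347.9 207.6] [ 0.6437 -0.0439  0.051 ]
33 [300.8 225.5] [ 0.5925 -0.0648  0.051 ]
26 [347.  225.5] [ 0.6432 -0.0647  0.051 ]
24 [346.4 267.2] [ 0.644  -0.1166  0.051 ]
10 [300.5 268.5] [ 0.5911 -0.1183  0.051 ]
disc 0.64 [320. 247.] [ 0.6158 -0.0899] misfit 0.07 tool [-68.5   0.8 138.9]
disc 0.71 [318. 248.] [ 0.6157 -0.0879] misfit 0.091 tool [-66.7   0.3 134.3]
disc 0.66 [332. 187.] [ 0.6141 -0.1051] misfit 1.717 tool [-84.   -1.6 139.7]
10.35 [ 0.6159 -0.0211  0.1947] [ 7.073e-01  7.069e-01 -3.000e-04 -4.000e-04] [-0.1 -0.2 -0. ] 0.999 0.0 q [-0.22  0.56  1.49  0.    1.09 -0.21]
```

Emit:
step_arm(targets="45 -9 0 0;90 -18 0 0;135 -27 0 0;180 -36 0 0;225 -45 0 0;270 -54 0 0;315 -63 10 0;350 -70 40 0;376 -73 75 0;376 -73 75 0;376 -73 75 0;376 -73 75 0")

```text
t: 11.55
tcp_pos: [0.5443, 0.3547, 0.1216]
tool_rot: [0.707, 0.707, 0.001, 0.001]
force: [-0.6, -0.5, 1.4]
finger_gap: 1.002
gripper_force: 0.0
```

```bash
python3 - <<'E'
from h import *
st();disc("wrist",np.array([.545,.355]));st()
E
```

```text
11.55 [0.5443 0.3547 0.1216] [7.074e-01 7.068e-01 1.000e-03 6.000e-04] [-0.6 -0.5  1.4] 1.002 0.0 q [ 0.41  0.69  1.46 -0.    0.99  0.41]
disc 0.92 [326. 198.] [0.5468 0.3515] misfit 0.041 tool [ -3.1   1.8 112.2]
11.65 [0.5446 0.3545 0.1222] [7.077e-01 7.065e-01 1.500e-03 7.000e-04] [0.4 0.2 0.7] 1.002 0.0 q [ 0.41  0.69  1.46 -0.    0.99  0.41]
```

Emit:
step_arm(targets="-3 2 45 0;-3 2 90 0;-3 2 121 0;-3 2 121 0;-3 2 121 0")

```text
t: 12.15
tcp_pos: [0.5461, 0.3519, 0.0004]
tool_rot: [0.707, 0.707, 0.001, 0.0]
force: [0.4, -0.8, 1.6]
finger_gap: 0.997
gripper_force: 0.0
```

Emit:
step_arm(targets="0 0 0 0;0 0 0 0;0 0 0 0;0 0 0 0;0 0 0 0;0 0 0 0;0 0 0 0;0 0 0 0", gripper=1)

```text
t: 12.95
tcp_pos: [0.547, 0.353, 0.0025]
tool_rot: [0.707, 0.707, 0.002, 0.001]
force: [-0.3, -1.9, 5.7]
finger_gap: 0.687
gripper_force: 42.5
```

Emit:
step_arm(targets="0 0 -50 0;0 0 -100 0;-10 0 -150 0;-50 10 -180 0;-95 20 -180 0;-140 30 -180 0;-185 40 -180 0;-230 50 -180 0;-275 60 -180 0;-320 70 -180 0;-350 72 -180 0;-350 72 -180 0")

```text
t: 14.15
tcp_pos: [0.6183, -0.0022, 0.1809]
tool_rot: [0.709, 0.705, 0.001, 0.002]
force: [-0.0, 0.8, 0.3]
finger_gap: 0.682
gripper_force: 43.4
```

```bash
python3 - <<'E'
from h import *
for i in range(3):
  st();s=manip.sense()["tcp_pos"];disc("wrist",s,zc=s[2]+.01)
pins((270,370,215))
E
```

```text
14.15 [ 0.6183 -0.0022  0.1809] [7.089e-01 7.053e-01 5.000e-04 1.900e-03] [-0.   0.8  0.3] 0.682 43.4 q [-0.18  0.58  1.5  -0.    1.06 -0.18]
disc 0.92 [321. 261.] [ 0.6173 -0.0031] misfit 0.08 tool [ -5.    0.2 -10.5]
14.25 [0.6171 0.0019 0.1804] [7.077e-01 7.065e-01 6.000e-04 4.000e-04] [-0.5 -0.5 -0.5] 0.68 43.4 q [-0.18  0.58  1.5   0.    1.06 -0.18]
disc 0.77 [320. 259.] [6.166e-01 5.000e-04] misfit 0.09 tool [ -3.   -0.2 -10.4]
14.35 [0.6168 0.0035 0.18  ] [7.067e-01 7.075e-01 4.000e-04 1.000e-04] [0.1 0.5 1. ] 0.684 43.4 q [-0.18  0.58  1.5   0.    1.06 -0.18]
disc 0.66 [319. 260.] [0.6158 0.0023] misfit 0.083 tool [ -1.7  -1.  -10.3]
29 [294.7 111.4] [0.5922 0.0799 0.051 ]
30 [350.6 111.6] [0.6439 0.0799 0.051 ]
29 [296.  166.8] [0.5922 0.0282 0.051 ]
31 [348.7 167.1] [0.6438 0.028  0.051 ]
32 [296.6 187.2] [0.5923 0.0076 0.051 ]
31 [347.9 187.3] [0.6437 0.0076 0.051 ]
```

Emit:
step_arm(targets="-10 1 40 0;-20 2 80 0;-20 2 97 0;-20 2 97 0;-20 2 97 0;-20 2 97 0;-20 2 97 0")

```text
t: 15.2
tcp_pos: [0.6202, -0.0174, 0.084]
tool_rot: [0.707, 0.707, 0.001, 0.001]
force: [0.1, -0.4, -1.4]
finger_gap: 0.682
gripper_force: 43.4
```

```bash
python3 - <<'E'
from h import *
for i in range(3):
  st();s=manip.sense()["tcp_pos"];disc("wrist",s,zc=s[2]+.01)
pins((250,390,225))
E
```

```text
15.2 [ 0.6202 -0.0174  0.084 ] [0.7068 0.7074 0.0009 0.0014] [ 0.1 -0.4 -1.4] 0.682 43.4 q [-0.21  0.71  1.56  0.    0.87 -0.21]
disc 0.69 [322. 260.] [ 0.6194 -0.0189] misfit 0.097 tool [ -1.4  -0.4 -10.4]
15.3 [ 0.6198 -0.0175  0.0836] [7.069e-01 7.073e-01 6.000e-04 1.000e-03] [-0.4  0.7 -0.7] 0.683 43.4 q [-0.21  0.71  1.56 -0.    0.87 -0.21]
disc 0.59 [322. 259.] [ 0.6193 -0.0186] misfit 0.087 tool [ -1.   -0.2 -10.5]
15.4 [ 0.6195 -0.0176  0.0832] [7.070e-01 7.072e-01 4.000e-04 6.000e-04] [-0.9  0.5 -0.3] 0.686 43.4 q [-0.21  0.71  1.56 -0.    0.87 -0.21]
disc 0.83 [321. 259.] [ 0.6184 -0.0185] misfit 0.084 tool [ -0.8  -0.8 -10.4]
102 [273.9  70.2] [0.5919 0.0802 0.051 ]
111 [365.4  70.5] [0.6441 0.0801 0.051 ]
86 [278.1 161.3] [0.592 0.028 0.051]
90 [361.1 161.4] [0.6439 0.028  0.051 ]
89 [279.6 193.1] [0.5921 0.0074 0.051 ]
94 [359.5 193.1] [0.6437 0.0074 0.051 ]
```

Emit:
step_arm(targets="0 0 15 0;0 0 30 0;0 0 37 0;0 0 37 0;0 0 37 0;0 0 37 0")

```text
t: 16.15
tcp_pos: [0.6182, -0.0175, 0.046]
tool_rot: [0.707, 0.707, -0.001, -0.001]
force: [-3.6, 0.7, 13.2]
finger_gap: 0.683
gripper_force: 47.6
```

Emit:
step_arm(targets="0 0 0 0;0 0 0 0;0 0 0 0;0 0 0 0;0 0 0 0", gripper=0)

```text
t: 16.65
tcp_pos: [0.6189, -0.0176, 0.0448]
tool_rot: [0.707, 0.707, -0.0, -0.0]
force: [0.4, -0.6, 0.1]
finger_gap: 0.998
gripper_force: 0.0
```

Emit:
step_arm(targets="0 0 -40 0;10 0 -80 0;30 0 -120 0;70 -10 -150 0;115 -20 -150 0;160 -30 -150 0;205 -40 -150 0;250 -50 -150 0;295 -65 -150 0;340 -80 -150 0;385 -95 -150 0;430 -107 -120 0")

```text
t: 17.85
tcp_pos: [0.5145, 0.4117, 0.1718]
tool_rot: [0.707, 0.707, 0.004, 0.001]
force: [1.8, 0.2, 0.8]
finger_gap: 0.998
gripper_force: 0.0
```

Emit:
step_arm(targets="20 0 40 0;20 0 50 0;20 0 50 0;20 0 50 0;20 0 50 0")

```text
t: 18.35
tcp_pos: [0.5149, 0.4273, 0.1202]
tool_rot: [0.708, 0.707, 0.002, 0.0]
force: [1.0, 0.2, 0.2]
finger_gap: 0.999
gripper_force: 0.0
```

```bash
python3 - <<'E'
from h import *
for i in range(2): st();disc("wrist",np.array([.51,.436]))
st(); save("top","t2"); C=cal("top")
for r in manip.mark_of("top","blank1"): print(round(r["p"],2),np.round(w(C,r["position"],.03),3))
E
```

```text
18.35 [0.5149 0.4273 0.1202] [7.077e-01 7.066e-01 1.600e-03 5.000e-04] [1.  0.2 0.2] 0.999 0.0 q [ 0.53  0.71  1.41 -0.    1.02  0.53]
disc 0.94 [314. 191.] [0.5094 0.4318] misfit 0.069 tool [  4.2  -5.6 110.2]
18.45 [0.5147 0.4274 0.1202] [7.076e-01 7.066e-01 1.500e-03 5.000e-04] [ 0.7  0.5 -0.7] 0.998 0.0 q [ 0.53  0.71  1.41 -0.    1.02  0.53]
disc 0.97 [313. 192.] [0.5094 0.4327] misfit 0.056 tool [  5.   -4.9 109.7]
18.55 [0.5142 0.4276 0.1197] [7.075e-01 7.067e-01 1.100e-03 3.000e-04] [-0.3  0.4  0.4] 1.002 0.0 q [ 0.53  0.71  1.41 -0.    1.02  0.53]
0.73 [ 0.616 -0.102  0.03 ]
0.69 [0.548 0.232 0.03 ]
0.55 [0.503 0.423 0.03 ]
0.53 [0.666 0.291 0.03 ]
0.46 [ 0.616 -0.     0.03 ]
```

Emit:
step_arm(targets="2 -5 45 0;2 -5 90 0;2 -5 118 0;2 -5 118 0;2 -5 118 0")

```text
t: 19.15
tcp_pos: [0.5084, 0.43, 0.0004]
tool_rot: [0.707, 0.707, -0.0, -0.0]
force: [-0.4, 0.1, 0.4]
finger_gap: 0.997
gripper_force: 0.0
```

Emit:
step_arm(targets="0 0 0 0;0 0 0 0;0 0 0 0;0 0 0 0;0 0 0 0;0 0 0 0;0 0 0 0;0 0 0 0", gripper=1)

```text
t: 19.95
tcp_pos: [0.5099, 0.431, 0.0031]
tool_rot: [0.707, 0.707, 0.002, 0.001]
force: [-0.5, -0.1, 6.8]
finger_gap: 0.68
gripper_force: 43.4
```

Emit:
step_arm(targets="0 0 -50 0;0 0 -100 0;-10 5 -150 0;-50 18 -180 0;-95 36 -180 0;-140 52 -180 0;-185 68 -180 0;-230 83 -180 0;-275 95 -180 0;-320 104 -180 0;-355 109 -180 0;-360 109 -180 0")

```text
t: 21.15
tcp_pos: [0.6184, 0.0654, 0.1812]
tool_rot: [0.709, 0.705, 0.0, 0.001]
force: [0.2, 0.5, -0.5]
finger_gap: 0.684
gripper_force: 43.4
```

Emit:
step_arm(targets="0 0 0 0;0 0 0 0;0 0 0 0")

```text
t: 21.45
tcp_pos: [0.6168, 0.0717, 0.1804]
tool_rot: [0.706, 0.708, 0.0, -0.0]
force: [-0.1, -0.2, -0.9]
finger_gap: 0.683
gripper_force: 43.4
```

```bash
python3 - <<'E'
from h import *
for i in range(3):
  st();s=manip.sense()["tcp_pos"];disc("wrist",s,zc=s[2]+.01)
pins((270,370,215)); save("wrist","w6")
E
```

```text
21.45 [0.6168 0.0717 0.1804] [ 7.063e-01  7.079e-01  1.000e-04 -2.000e-04] [-0.1 -0.2 -0.9] 0.683 43.4 q [-0.06  0.58  1.49  0.    1.07 -0.07]
disc 0.62 [320. 254.] [0.6161 0.0733] misfit 0.09 tool [  1.7  -0.8 -10.1]
21.55 [0.6169 0.0716 0.1803] [ 7.063e-01  7.080e-01  0.000e+00 -1.000e-04] [-0.3 -0.8 -0.6] 0.681 43.4 q [-0.06  0.58  1.49  0.    1.07 -0.07]
disc 0.76 [322. 256.] [0.6162 0.0727] misfit 0.099 tool [  1.5  -0.8 -10. ]
21.65 [0.617  0.0712 0.1803] [ 0.7064  0.7078  0.     -0.    ] [-0.1 -0.1 -1. ] 0.679 43.4 q [-0.06  0.58  1.49  0.    1.07 -0.07]
disc 0.92 [324. 257.] [0.6163 0.0722] misfit 0.102 tool [  1.5  -0.8 -10. ]
31 [296.5 182. ] [0.5926 0.0795 0.051 ]
32 [347.9 182.1] [0.6439 0.0795 0.051 ]
```

Emit:
step_arm(targets="-10 1 40 0;-18 2 80 0;-18 2 97 0;-18 2 97 0;-18 2 97 0;-18 2 97 0;-18 2 97 0")

```text
t: 22.55
tcp_pos: [0.6204, 0.0521, 0.085]
tool_rot: [0.707, 0.707, 0.001, 0.001]
force: [-0.0, 0.0, -1.1]
finger_gap: 0.678
gripper_force: 43.4
```

```bash
python3 - <<'E'
from h import *
for i in range(3):
  st();s=manip.sense()["tcp_pos"];disc("wrist",s,zc=s[2]+.01)
pins((250,390,225))
C=cal("wrist"); print([ (r["p"],np.round(w(C,r["position"],.08),4)) for r in manip.mark_of("wrist","tray_knob")])
E
```

```text
22.55 [0.6204 0.0521 0.085 ] [0.7069 0.7073 0.0011 0.0013] [-0.   0.  -1.1] 0.678 43.4 q [-0.1   0.71  1.55  0.    0.87 -0.1 ]
disc 0.93 [321. 257.] [0.6192 0.0536] misfit 0.107 tool [  1.5  -0.8 -10.4]
22.65 [0.62   0.0521 0.0846] [0.7069 0.7073 0.0008 0.001 ] [-0.  -0.1 -0.5] 0.685 43.4 q [-0.1   0.71  1.55 -0.    0.87 -0.1 ]
disc 0.77 [321. 255.] [0.6189 0.0537] misfit 0.097 tool [  1.6  -0.8 -10.5]
22.75 [0.6196 0.0521 0.0841] [7.070e-01 7.072e-01 4.000e-04 6.000e-04] [-0.4  0.9 -1.4] 0.68 43.4 q [-0.1   0.71  1.56 -0.    0.87 -0.1 ]
disc 0.83 [321. 257.] [0.6185 0.0528] misfit 0.106 tool [  0.8  -0.9 -10.4]
86 [279.6 189.2] [0.5922 0.0795 0.051 ]
92 [359.5 189.3] [0.6439 0.0794 0.051 ]
[(0.8, array([0.6188, 0.1587, 0.08  ])), (0.67, array([0.4799, 0.1604, 0.08  ]))]
```

Emit:
step_arm(targets="0 0 15 0;0 0 30 0;0 0 37 0;0 0 37 0;0 0 37 0;0 0 37 0")

```text
t: 23.55
tcp_pos: [0.6183, 0.052, 0.0467]
tool_rot: [0.707, 0.707, -0.001, -0.001]
force: [-4.0, 0.3, 10.5]
finger_gap: 0.681
gripper_force: 47.1
```

Emit:
step_arm(targets="0 0 0 0;0 0 0 0;0 0 0 0;0 0 0 0;0 0 0 0", gripper=0)

```text
t: 24.05
tcp_pos: [0.6191, 0.052, 0.0458]
tool_rot: [0.707, 0.707, -0.0, -0.0]
force: [-0.1, 0.2, -0.1]
finger_gap: 1.0
gripper_force: 0.0
```

Emit:
step_arm(targets="0 0 -40 0;0 0 -80 0;0 0 -120 0;-10 0 -160 0;-10 0 -160 0;-10 0 -160 0;-10 0 -160 0")

```text
t: 24.75
tcp_pos: [0.618, 0.0422, 0.2048]
tool_rot: [0.707, 0.707, -0.001, -0.001]
force: [0.2, -0.3, -0.0]
finger_gap: 1.001
gripper_force: 0.0
```

```bash
python3 - <<'E'
from h import *
st()
for y in (-.09,-.018,.054): disc("wrist",np.array([.618,y]),zc=.055)
pins((285,360,350)); save("wrist","w7")
C=cal("wrist"); print([ (r["p"],np.round(w(C,r["position"],.08),4)) for r in manip.mark_of("wrist","tray_knob")])
st()
E
```

```text
24.75 [0.618  0.0422 0.2048] [ 0.7071  0.7071 -0.0009 -0.0012] [ 0.2 -0.3 -0. ] 1.001 0.0 q [-0.11  0.55  1.47  0.    1.12 -0.11]
disc 0.95 [318. 288.] [ 0.6159 -0.091 ] misfit 0.081 tool [-133.3   -1.5  149.2]
disc 0.72 [322. 236.] [ 0.618  -0.0192] misfit 0.04 tool [-6.150e+01  1.000e-01  1.495e+02]
disc 0.66 [321. 176.] [0.6178 0.0524] misfit 0.084 tool [ 10.3  -0.6 150.1]
25 [296.3 149.9] [0.5924 0.0796 0.051 ]
25 [345.3 149.9] [0.6439 0.0797 0.051 ]
23 [297.1 197. ] [0.592 0.028 0.051]
18 [344.2 197.5] [0.6442 0.0274 0.051 ]
28 [298.1 214.5] [0.5926 0.0074 0.051 ]
28 [343.3 214.6] [0.6437 0.0073 0.051 ]
14 [298.2 256.3] [ 0.5916 -0.0452  0.051 ]
13 [343.  256.5] [ 0.6446 -0.0454  0.051 ]
40 [299.9 271.8] [ 0.5932 -0.0661  0.051 ]
30 [341.8 270.9] [ 0.6437 -0.0647  0.051 ]
12 [308.5 271.9] [ 0.6035 -0.0662  0.051 ]
21 [301.9 294.1] [ 0.595  -0.0975  0.051 ]
24 [341.1 307.8] [ 0.644  -0.1176  0.051 ]
[(0.65, array([0.6198, 0.1572, 0.08  ]))]
25.2 [0.6191 0.042  0.2058] [ 7.070e-01  7.072e-01 -2.000e-04 -3.000e-04] [0.2 0.3 0.4] 1.0 0.0 q [-0.11  0.55  1.47  0.    1.12 -0.11]
```

View pics/w7.png

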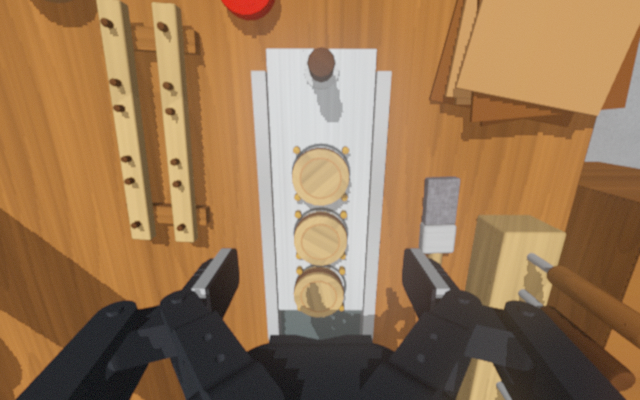

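Emit:
step_arm(targets="40 0 0 0;80 0 0 0;116 0 20 0;116 0 60 0;116 0 60 0;116 0 60 0")

```text
t: 25.8
tcp_pos: [0.6188, 0.1577, 0.1458]
tool_rot: [0.707, 0.707, -0.001, -0.001]
force: [0.6, 0.0, -0.1]
finger_gap: 1.0
gripper_force: 0.0
```

```bash
python3 - <<'E'
from h import *
for i in range(2):
  C=cal("wrist"); st(); manip.snapshot("wrist")
  print([ (r["p"],np.round(r["position"]),np.round(w(C,r["position"],.08),4)) for r in manip.mark_of("wrist","tray_knob")])
  print([ (r["p"],np.round(r["position"]),np.round(w(C,r["position"],.085),4)) for r in manip.masks_of("wrist","tray_knob")])
E
```

```text
25.8 [0.6188 0.1577 0.1458] [ 7.070e-01  7.072e-01 -9.000e-04 -6.000e-04] [ 0.6  0.  -0.1] 1.0 0.0 q [ 0.07  0.65  1.47 -0.    1.03  0.07]
[(0.88, array([320., 213.]), array([0.6174, 0.1571, 0.08  ]))]
[(0.94, array([320., 235.]), array([0.6176, 0.1397, 0.085 ]))]
25.95 [0.6208 0.1572 0.1483] [0.7075 0.7067 0.0014 0.0013] [ 0.5 -0.6  0.3] 0.998 0.0 q [ 0.07  0.64  1.47 -0.    1.03  0.07]
[(0.67, array([316., 210.]), array([0.6171, 0.1583, 0.08  ]))]
[(0.74, array([318., 234.]), array([0.6187, 0.1391, 0.085 ]))]
```

Emit:
step_arm(targets="0 -1 40 0;0 -1 80 0;0 -1 84 0;0 -1 84 0;0 -1 84 0")

```text
t: 26.6
tcp_pos: [0.6199, 0.158, 0.0643]
tool_rot: [0.707, 0.707, 0.001, 0.001]
force: [0.2, 0.4, 0.8]
finger_gap: 1.0
gripper_force: 0.0
```

Emit:
step_arm(targets="0 0 0 0;0 0 0 0;0 0 0 0;0 0 0 0;0 0 0 0;0 0 0 0;0 0 0 0;0 0 0 0", gripper=1)

```text
t: 27.4
tcp_pos: [0.6193, 0.158, 0.063]
tool_rot: [0.707, 0.707, 0.001, 0.001]
force: [1.5, -0.3, 4.9]
finger_gap: 0.269
gripper_force: 39.6
```

Emit:
step_arm(targets="-8 0 0 0;-20 0 0 0;-35 0 0 0;-50 0 0 0;-65 0 0 0;-80 0 0 0;-95 0 0 0;-108 0 0 0;-116 0 0 0;-120 0 0 0;-120 0 0 0")

```text
t: 28.5
tcp_pos: [0.619, 0.0369, 0.063]
tool_rot: [0.707, 0.707, 0.0, 0.001]
force: [1.6, -1.3, 5.6]
finger_gap: 0.264
gripper_force: 39.7
```

Emit:
step_arm(targets="-8 0 0 0;-20 0 0 0;-35 0 0 0;-50 0 0 0;-65 0 0 0;-80 0 0 0;-95 0 0 0;-108 0 0 0;-116 0 0 0;-120 0 0 0;-120 0 0 0")

```text
t: 29.6
tcp_pos: [0.6188, -0.0831, 0.063]
tool_rot: [0.707, 0.707, 0.0, 0.001]
force: [0.7, -1.5, 5.1]
finger_gap: 0.268
gripper_force: 39.7
```

Emit:
step_arm(targets="-3 0 0 0;-6 0 0 0;-9 0 0 0;-12 0 0 0;-12 0 0 0;-12 0 0 0")

```text
t: 30.2
tcp_pos: [0.6188, -0.0942, 0.063]
tool_rot: [0.707, 0.707, 0.0, 0.001]
force: [1.0, 1.2, 6.0]
finger_gap: 0.268
gripper_force: 39.8
```

Emit:
step_arm(targets="-3 0 0 0;-6 0 0 0;-8 0 0 0;-8 0 0 0;-8 0 0 0")

```text
t: 30.7
tcp_pos: [0.6188, -0.1021, 0.063]
tool_rot: [0.707, 0.707, 0.001, 0.0]
force: [0.6, 1.6, 7.5]
finger_gap: 0.267
gripper_force: 39.8
```

Emit:
step_arm(targets="-2 0 0 0;-4 0 0 0;-5 0 0 0;-5 0 0 0;-5 0 0 0")

```text
t: 31.2
tcp_pos: [0.6188, -0.1068, 0.063]
tool_rot: [0.707, 0.707, 0.001, 0.0]
force: [0.6, 1.7, 6.7]
finger_gap: 0.267
gripper_force: 39.8
```

Emit:
step_arm(targets="-2 0 0 0;-4 0 0 0;-4 0 0 0;-4 0 0 0")

```text
t: 31.6
tcp_pos: [0.6187, -0.1069, 0.063]
tool_rot: [0.708, 0.707, 0.003, -0.002]
force: [3.4, 11.8, 7.6]
finger_gap: 0.268
gripper_force: 39.9
```

Emit:
step_arm(targets="0 0 0 0;0 0 0 0;0 0 0 0;0 0 0 0;0 0 0 0", gripper=0)

```text
t: 32.1
tcp_pos: [0.6179, -0.1114, 0.0619]
tool_rot: [0.707, 0.707, -0.0, -0.0]
force: [0.0, -0.3, -0.3]
finger_gap: 1.001
gripper_force: 0.0
```

Emit:
step_arm(targets="6 0 -40 0;6 0 -80 0;10 0 -120 0;20 0 -160 0;20 0 -200 0;20 0 -240 0;20 0 -280 0;20 -20 -320 -8.5;20 -50 -330 -17;15 -80 -330 -25.5;10 -110 -330 -34;0 -140 -330 -42.5")

```text
t: 33.3
tcp_pos: [0.4766, -0.1108, 0.3923]
tool_rot: [0.4, 0.917, -0.0, -0.0]
force: [-0.5, -0.8, 0.5]
finger_gap: 1.001
gripper_force: 0.0
```

Emit:
step_arm(targets="0 0 0 -8.5;0 0 0 -17;0 0 0 -25.5;0 0 0 -34;0 0 0 -42.5;0 0 0 -47.5;0 0 0 -47.5;0 0 0 -47.5;0 0 0 -47.5")

```text
t: 34.2
tcp_pos: [0.4781, -0.1111, 0.3922]
tool_rot: [0.001, 1.0, 0.0, -0.0]
force: [-0.7, -0.5, -0.5]
finger_gap: 1.001
gripper_force: 0.0
```

```bash
python3 - <<'E'
from h import *
st(); C=cal("wrist"); save("wrist","w8")
for n,z in (("handle",.275),("wheel_axis",.195),("wheel",.2)):
  for r in manip.mark_of("wrist",n): print(n,round(r["p"],2),np.round(r["position"]),np.round(w(C,r["position"],z),4))
st()
E
```

```text
34.2 [ 0.4781 -0.1111  0.3922] [ 6.e-04  1.e+00  0.e+00 -1.e-04] [-0.7 -0.5 -0.5] 1.001 0.0 q [-0.46  0.18  1.52 -0.    1.44 -2.03]
handle 0.79 [145. 187.] [ 0.4701 -0.2793  0.275 ]Traceback (most recent call last):
  File "<stdin>", line 4, in <module>
ValueError: it knows: bark_ring, bell_doll, bench_brush, blank, die_plate, dry, glue_bottle, handle, mallet, nest, offcut, stain_jar, tray_knob, wheel_axis
```

View pics/w8.png

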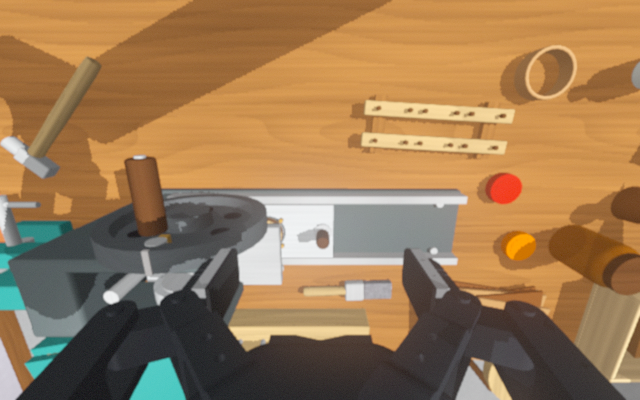

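Emit:
step_arm(targets="2 -42 0 0;4 -84 0 0;6 -126 0 0;8 -168 0 0;8 -168 10 0;8 -168 20 0;8 -168 20 0;8 -168 20 0")

```text
t: 35.15
tcp_pos: [0.4702, -0.2776, 0.3719]
tool_rot: [-0.001, 1.0, 0.001, -0.0]
force: [0.2, 0.6, 0.8]
finger_gap: 1.001
gripper_force: 0.0
```

```bash
python3 - <<'E'
from h import *
save("wrist","w9")
for i in range(2):
 st(); C=cal("wrist"); manip.snapshot("wrist")
 for n,z in (("handle",.275),("wheel_axis",.195)):
  for r in manip.mark_of("wrist",n): print(n,round(r["p"],2),np.round(r["position"]),np.round(w(C,r["position"],z),4))
for c in ("top","scene"):
  C=cal(c); manip.snapshot(c)
  for n,z in (("handle",.275),("wheel_axis",.195)):
   for r in manip.mark_of(c,n): print(c,n,round(r["p"],2),np.round(r["position"]),np.round(w(C,r["position"],z),4))
E
```

```text
35.2 [ 0.4705 -0.2778  0.3724] [-9.e-04  1.e+00  1.e-04  0.e+00] [ 0.2  0.  -0. ] 0.998 0.0 q [-0.74  0.28  1.43  0.    1.43 -2.31]
handle 0.68 [316. 201.] [ 0.4705 -0.2817  0.275 ]
35.35 [ 0.4707 -0.2783  0.3729] [-7.e-04  1.e+00 -4.e-04  5.e-04] [ 0.7 -0.9  0. ] 0.998 0.0 q [-0.74  0.28  1.43  0.    1.43 -2.31]
handle 0.76 [320. 199.] [ 0.4688 -0.2791  0.275 ]
top handle 0.47 [377. 220.] [ 0.4655 -0.2707  0.275 ]
top wheel_axis 0.7 [378. 216.] [ 0.4797 -0.2892  0.195 ]
scene handle 0.69 [299. 136.] [ 0.4814 -0.2788  0.275 ]
scene wheel_axis 0.65 [276. 187.] [ 0.6583 -0.1345  0.195 ]
```

View pics/w9.png

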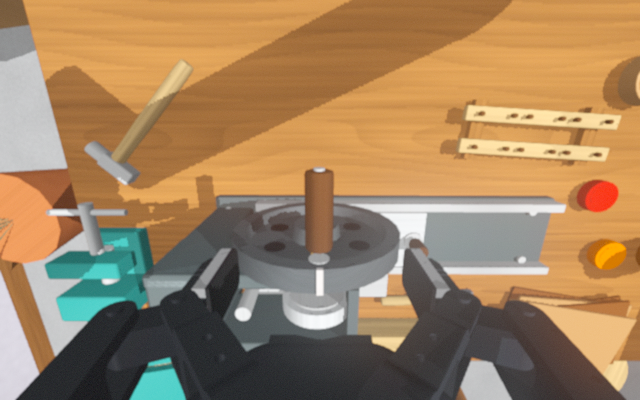

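```bash
python3 - <<'E'
from h import *
C=cal("wrist"); print(w(C,(319,170),.275),w(C,(319,169),.288),w(C,(319,210),.288))
for x in (.53,.555): print(x,[ (np.round(px(C,[x,y,.195])),) for y in (-.38,-.28,-.18)], px(C,[x,-.28,.295]))
im=manip.snapshot("wrist"); cv2.imwrite("pics/w10.png",cv2.resize(im[150:330,220:420,::-1],None,fx=3,fy=3,interpolation=cv2.INTER_CUBIC)); st()
E
```

```text
[ 0.44172981 -0.28047514  0.275     ] [ 0.43832385 -0.28042083  0.288     ] [ 0.47394018 -0.28045332  0.288     ]
0.53 [(array([239., 228.]),), (array([320., 228.]),), (array([401., 228.]),)] [319.53425564 271.89632661]
0.555 [(array([240., 246.]),), (array([320., 246.]),), (array([399., 246.]),)] [319.54379536 295.81139496]
35.85 [ 0.4702 -0.2791  0.3722] [-0.  1.  0. -0.] [ 0.6  0.5 -0.2] 1.002 0.0 q [-0.74  0.28  1.43 -0.    1.43 -2.31]
```

View pics/w10.png

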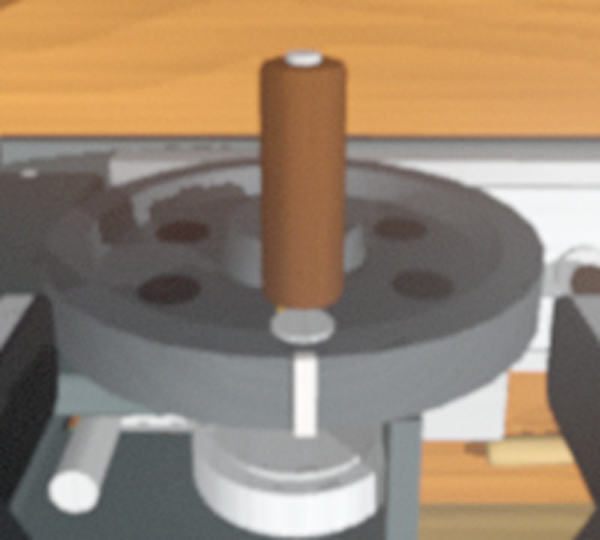

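Emit:
step_arm(targets="0 0 40 0;0 0 80 0;0 0 114 0;0 0 114 0;0 0 114 0;0 0 114 0")

```text
t: 36.45
tcp_pos: [0.4715, -0.2802, 0.2604]
tool_rot: [-0.0, 1.0, -0.001, 0.002]
force: [0.1, -0.0, 0.6]
finger_gap: 1.002
gripper_force: 0.0
```

Emit:
step_arm(targets="0 0 0 0;0 0 0 0;0 0 0 0;0 0 0 0;0 0 0 0;0 0 0 0;0 0 0 0;0 0 0 0", gripper=1, squeeze=40)

```text
t: 37.25
tcp_pos: [0.4704, -0.279, 0.2588]
tool_rot: [-0.0, 1.0, -0.0, 0.0]
force: [-0.6, 1.5, 5.1]
finger_gap: 0.286
gripper_force: 39.2
```

```bash
python3 - <<'E'
from h import *
st(); st(); s=manip.sense(); print(s["tau"],s["ft_torque"])
E
```

```text
37.25 [ 0.4704 -0.279   0.2588] [-1.e-04  1.e+00 -1.e-04  2.e-04] [-0.6  1.5  5.1] 0.286 39.2 q [-0.74  0.39  1.6   0.    1.15 -2.31]
37.25 [ 0.4704 -0.279   0.2588] [-1.e-04  1.e+00 -1.e-04  2.e-04] [-0.6  1.5  5.1] 0.286 39.2 q [-0.74  0.39  1.6   0.    1.15 -2.31]
[-4.06784434e-01 -3.44321823e+01 -1.66738540e+01 -1.25632184e-01
 -4.69851326e-01 -1.51118118e-02] [0.28069252 0.16184609 0.00302319]
```

Emit:
step_arm(targets="0 -5 0 0;0 -11 0 0;0 -18 1 0;0 -25 3 0;0 -31 5 0;0 -38 7.5 0;0 -44 10.5 0;0 -44 10.5 0;0 -44 10.5 0")

```text
t: 38.15
tcp_pos: [0.4703, -0.3242, 0.247]
tool_rot: [0.0, 1.0, -0.001, -0.0]
force: [0.2, -2.8, -1.4]
finger_gap: 0.287
gripper_force: 39.6
```

Emit:
step_arm(targets="0 -6 4 0;0 -11.5 8 0;0 -17 13 0;0 -21.5 18 0;0 -25.5 23.5 0;0 -29.5 29.5 0;0 -32.5 35.5 0;0 -35 42 0;0 -37.5 48.5 0;0 -37.5 48.5 0;0 -37.5 48.5 0")

```text
t: 39.25
tcp_pos: [0.4702, -0.36, 0.1981]
tool_rot: [-0.0, 1.0, 0.001, -0.0]
force: [1.7, 2.8, -4.2]
finger_gap: 0.288
gripper_force: 39.7
```

Emit:
step_arm(targets="0 -1.5 7 0;0 -2.5 14 0;0 -2.5 21 0;0 -2.5 28 0;0 -1.5 34.5 0;0 0 41.5 0;0 2 48 0;0 5 54.5 0;0 8 60.5 0;0 12 66.5 0;0 12 66.5 0;0 12 66.5 0")

```text
t: 40.45
tcp_pos: [0.4702, -0.3473, 0.1321]
tool_rot: [-0.0, 1.0, 0.001, -0.0]
force: [1.6, 6.0, 0.5]
finger_gap: 0.287
gripper_force: 40.2
```

```bash
python3 - <<'E'
from h import *
st(); save("scene","s2"); st()
E
```

```text
40.45 [ 0.4702 -0.3473  0.1321] [-2.0e-04  1.0e+00  1.1e-03 -3.0e-04] [1.6 6.  0.5] 0.287 40.2 q [-0.83  0.6   1.62  0.    0.92 -2.4 ]
40.5 [ 0.4702 -0.3473  0.1321] [-1.0e-04  1.0e+00  1.1e-03 -3.0e-04] [2.1 6.6 0.6] 0.287 40.2 q [-0.83  0.6   1.62  0.    0.92 -2.4 ]
```

Emit:
step_arm(targets="0 5 5.5 0;0 10 10.5 0;0 15 15.5 0;0 20.5 19.5 0;0 26.5 23.5 0;0 32.5 26.5 0;0 39 29.5 0;0 45.5 31.5 0;0 52.5 33 0;0 52.5 33 0")

```text
t: 41.5
tcp_pos: [0.4704, -0.2969, 0.1002]
tool_rot: [-0.0, 1.0, -0.001, 0.0]
force: [-1.7, 0.1, 4.9]
finger_gap: 0.288
gripper_force: 40.6
```

```bash
python3 - <<'E'
from h import *
st(); im=save("scene","s3"); cv2.imwrite("pics/s3c.png",cv2.resize(im[110:260,220:370,::-1],None,fx=4,fy=4,interpolation=cv2.INTER_CUBIC))
E
```

```text
41.5 [ 0.4704 -0.2969  0.1002] [-4.0e-04  1.0e+00 -1.1e-03  4.0e-04] [-1.7  0.1  4.9] 0.288 40.6 q [-0.76  0.62  1.72 -0.    0.8  -2.33]
```

View pics/s3c.png

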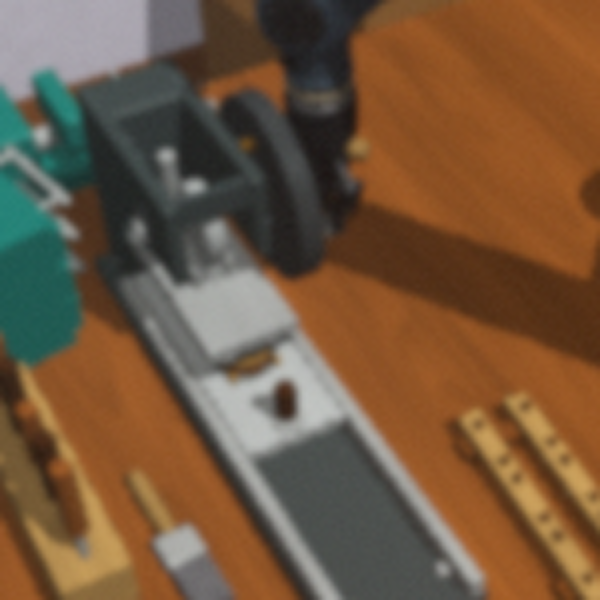

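Emit:
step_arm(targets="0 7 1 0;0 14 1 0;0 21 1 0;0 28 0 0;0 34.5 -1.5 0;0 41.5 -3.5 0;0 47.5 -6.5 0;0 54 -9.5 0;0 60 -13.5 0;0 65.5 -17.5 0;0 70.5 -22 0;0 70.5 -22 0")

```text
t: 42.75
tcp_pos: [0.4706, -0.2253, 0.1226]
tool_rot: [-0.0, 1.0, -0.001, 0.0]
force: [-3.7, -3.6, 5.4]
finger_gap: 0.29
gripper_force: 40.9
```

Emit:
step_arm(targets="0 4.5 -5 0;0 9 -10.5 0;0 12.5 -16.5 0;0 16 -23 0;0 18.5 -29 0;0 20.5 -36 0;0 22 -42.5 0;0 23 -49.5 0;0 23.5 -56.5 0;0 23 -63.5 0;0 22 -70.5 0;0 20.5 -77.5 0")

```text
t: 43.95
tcp_pos: [0.4705, -0.2049, 0.1996]
tool_rot: [-0.0, 1.0, 0.0, 0.0]
force: [2.2, -3.9, -4.4]
finger_gap: 0.288
gripper_force: 40.0
```

Emit:
step_arm(targets="0 -2 -6.5 0;0 -5 -13 0;0 -8 -19.5 0;0 -12 -25 0;0 -16 -30.5 0;0 -20.5 -36 0;0 -26 -40.5 0;0 -31.5 -45 0;0 -37.5 -48.5 0;0 -43.5 -52 0;0 -50 -54.5 0;0 -56.5 -56.5 0")

```text
t: 45.15
tcp_pos: [0.4703, -0.2618, 0.2562]
tool_rot: [-0.0, 1.0, 0.0, 0.0]
force: [4.4, 2.9, 0.0]
finger_gap: 0.289
gripper_force: 40.4
```

Emit:
step_arm(targets="0 -7 -1.5 0;0 -13.5 -2.5 0;0 -18 -2.7 0;0 -20 -2.7 0;0 -20.5 -2.7 0;0 -20.5 -2.7 0;0 -20.5 -2.7 0")

```text
t: 45.85
tcp_pos: [0.4703, -0.2827, 0.2588]
tool_rot: [-0.0, 1.0, -0.001, 0.0]
force: [1.6, -0.3, 4.0]
finger_gap: 0.288
gripper_force: 40.8
```

```bash
python3 - <<'E'
from h import *
for c in ("scene","top"):
  st(); C=cal(c); save(c,c+"9")
  for r in manip.mark_of(c,"handle"): print(c,round(r["p"],2),np.round(r["position"]),np.round(w(C,r["position"],.275),4))
C=cal("wrist");save("wrist","w11")
P=lambda y,z:np.round(px(C,[.53,y,z]),1)
print(P(-.282,.195),P(-.282,.275),P(-.282,.295))
E
```

```text
45.85 [ 0.4703 -0.2827  0.2588] [-1.e-04  1.e+00 -9.e-04  1.e-04] [ 1.6 -0.3  4. ] 0.288 40.8 q [-0.74  0.39  1.59 -0.    1.15 -2.31]
scene 0.51 [302. 133.] [ 0.4637 -0.2905  0.275 ]
45.95 [ 0.4703 -0.2827  0.2588] [-2.e-04  1.e+00 -9.e-04  1.e-04] [ 0.9 -0.6  3.5] 0.287 40.8 q [-0.74  0.39  1.59 -0.    1.15 -2.31]
[321.5 280.4] [321.9 360.2] [322.1 393.7]
```

Emit:
step_arm(targets="0 0 0 0;0 0 0 0;0 0 0 0;0 0 0 0;0 0 0 0", gripper=0)

```text
t: 46.6
tcp_pos: [0.47, -0.2818, 0.2581]
tool_rot: [-0.0, 1.0, 0.0, -0.0]
force: [-0.0, -0.3, 0.6]
finger_gap: 0.999
gripper_force: 0.0
```

Emit:
step_arm(targets="0 0 -40 0;0 0 -80 0;0 0 -114 0;0 0 -114 0;0 0 -114 0")

```text
t: 47.1
tcp_pos: [0.4703, -0.282, 0.3731]
tool_rot: [-0.0, 1.0, -0.001, 0.001]
force: [-0.1, 0.0, -0.8]
finger_gap: 0.999
gripper_force: 0.0
```

```bash
python3 - <<'E'
from h import *
st(); C=cal("wrist"); im=save("wrist","w12"); cv2.imwrite("pics/w12c.png",cv2.resize(im[150:330,220:420,::-1],None,fx=3,fy=3,interpolation=cv2.INTER_CUBIC))
print(px(C,[.47,-.2825,.275]),px(C,[.53,-.2825,.195]))
# handle edges: brown columns at several rows
hsv=cv2.cvtColor(im,cv2.COLOR_RGB2HSV)
for r in (175,185,195,205,220):
    c=np.where((hsv[r,295:350,2]<150)&(hsv[r,295:350,1]>120))[0]+295; print(r,c.min(),c.max(),c.mean())
for r in (275,280,285): 
    g=im[r,295:350].min(1); c=np.where(g>200)[0]+295; print(r,c)
E
```

```text
47.1 [ 0.4703 -0.282   0.3731] [-1.e-04  1.e+00 -6.e-04  6.e-04] [-0.1  0.  -0.8] 0.999 0.0 q [-0.74  0.28  1.43 -0.    1.43 -2.32]
[320.18605636 200.54433597] [320.2251185  227.35210715]
175 306 333 315.5
185 306 333 315.6
195 306 333 315.75
205 307 332 316.2
220 307 332 316.5882352941176
275 [316 317 318 319 320 321 322]
280 [316 317 318 319 320 321 322]
285 [316 317 318 319 320 321 322]
```

View pics/w12c.png

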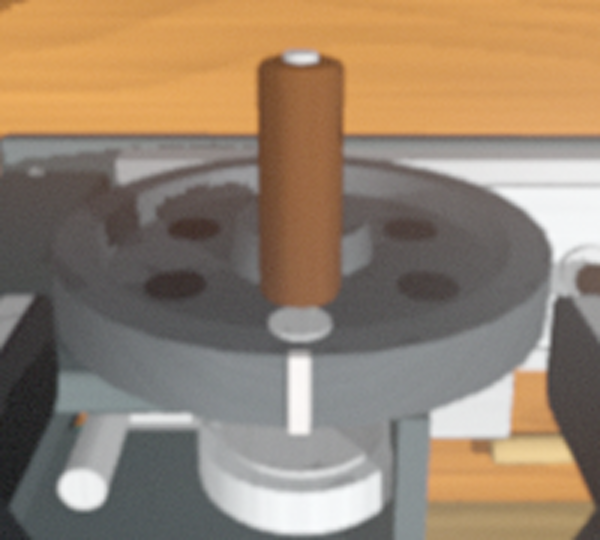

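Emit:
step_arm(targets="0 20 -20 0;-10 55 -20 8.5;-20 95 -20 17;-40 130 -20 25.5;-60 165 -20 34;-80 195 -20 42.5;-100 195 -20 51;-120 195 -20 59.5;-135 195 -20 68;-149 195 -20 76.5;-149 195 -20 85;-149 195 -20 90")

```text
t: 48.35
tcp_pos: [0.6188, -0.0867, 0.3894]
tool_rot: [0.709, 0.706, -0.001, -0.002]
force: [-1.0, 0.7, 0.1]
finger_gap: 1.0
gripper_force: 0.0
```

Emit:
step_arm(targets="0 0 50 0;0 0 100 0;0 0 150 0;0 0 180 0;0 0 180 0;0 0 180 0")

```text
t: 48.95
tcp_pos: [0.6188, -0.0869, 0.2114]
tool_rot: [0.707, 0.707, -0.001, -0.001]
force: [-0.0, -0.6, 0.2]
finger_gap: 0.999
gripper_force: 0.0
```

```bash
python3 - <<'E'
from h import *
for i in range(2):
  C=cal("wrist"); st(); manip.snapshot("wrist")
  print([ (r["p"],np.round(r["position"]),np.round(w(C,r["position"],.08),4)) for r in manip.mark_of("wrist","tray_knob")])
E
```

```text
48.95 [ 0.6188 -0.0869  0.2114] [ 7.071e-01  7.072e-01 -6.000e-04 -1.200e-03] [-0.  -0.6  0.2] 0.999 0.0 q [-0.32  0.55  1.45 -0.    1.14 -0.32]
[(0.85, array([322., 210.]), array([ 0.6195, -0.1078,  0.08  ]))]
49.05 [ 0.6206 -0.0875  0.2142] [0.707  0.7072 0.0008 0.0015] [0.2 0.9 0.7] 0.998 0.0 q [-0.32  0.55  1.45  0.    1.14 -0.32]
[(0.95, array([318., 207.]), array([ 0.6177, -0.1072,  0.08  ]))]
```

Emit:
step_arm(targets="-20 -1 20 0;-20 -1 60 0;-20 -1 100 0;-20 -1 140 0;-20 -1 149 0;-20 -1 149 0;-20 -1 149 0")

```text
t: 49.85
tcp_pos: [0.6201, -0.1076, 0.0657]
tool_rot: [0.707, 0.707, 0.001, 0.002]
force: [-0.6, 0.6, 0.4]
finger_gap: 0.997
gripper_force: 0.0
```

Emit:
step_arm(targets="0 0 0 0;0 0 0 0;0 0 0 0;0 0 0 0;0 0 0 0;0 0 0 0;0 0 0 0;0 0 0 0", gripper=1)

```text
t: 50.65
tcp_pos: [0.6187, -0.1071, 0.0642]
tool_rot: [0.707, 0.707, 0.0, 0.001]
force: [-0.4, 0.4, 5.6]
finger_gap: 0.269
gripper_force: 39.3
```

Emit:
step_arm(targets="8 0 0 0;20 0 0 0;35 0 0 0;50 0 0 0;65 0 0 0;80 0 0 0;95 0 0 0;108 0 0 0;116 0 0 0;120 0 0 0;120 0 0 0")

```text
t: 51.75
tcp_pos: [0.619, 0.0136, 0.0642]
tool_rot: [0.707, 0.707, 0.001, 0.001]
force: [0.2, 1.9, 5.8]
finger_gap: 0.267
gripper_force: 39.4
```

Emit:
step_arm(targets="8 0 0 0;20 0 0 0;35 0 0 0;50 0 0 0;65 0 0 0;80 0 0 0;95 0 0 0;108 0 0 0;116 0 0 0;120 0 0 0;120 0 0 0")

```text
t: 52.85
tcp_pos: [0.6193, 0.1337, 0.0642]
tool_rot: [0.707, 0.707, 0.001, 0.001]
force: [0.1, 1.6, 4.9]
finger_gap: 0.263
gripper_force: 39.4
```

Emit:
step_arm(targets="5 0 0 0;10 0 0 0;15 0 0 0;20 0 0 0;24 0 0 0;24 0 0 0")

```text
t: 53.45
tcp_pos: [0.6193, 0.1572, 0.0642]
tool_rot: [0.707, 0.707, 0.001, 0.001]
force: [0.4, -0.4, 4.6]
finger_gap: 0.267
gripper_force: 39.4
```

Emit:
step_arm(targets="2 0 0 0;4 0 0 0;6 0 0 0;6 0 0 0;6 0 0 0")

```text
t: 53.95
tcp_pos: [0.6193, 0.1627, 0.0642]
tool_rot: [0.707, 0.707, 0.001, 0.001]
force: [0.7, -1.2, 4.5]
finger_gap: 0.266
gripper_force: 39.4
```

Emit:
step_arm(targets="2 0 0 0;4 0 0 0;4 0 0 0;4 0 0 0")

```text
t: 54.35
tcp_pos: [0.6193, 0.163, 0.0642]
tool_rot: [0.707, 0.708, -0.002, 0.003]
force: [-0.3, -11.9, 6.8]
finger_gap: 0.27
gripper_force: 39.4
```

Emit:
step_arm(targets="0 0 0 0;0 0 0 0;0 0 0 0;0 0 0 0;0 0 0 0", gripper=0)

```text
t: 54.85
tcp_pos: [0.6179, 0.1674, 0.0632]
tool_rot: [0.707, 0.707, -0.0, -0.0]
force: [-0.8, -0.5, 0.4]
finger_gap: 0.996
gripper_force: 0.0
```

Emit:
step_arm(targets="0 0 -40 0;0 0 -80 0;-10 0 -120 0;-50 -25 -150 0;-90 -50 -150 0;-110 -75 -150 0;-110 -100 -150 0;-110 -100 -150 0;-110 -100 -150 0")

```text
t: 55.75
tcp_pos: [0.5186, 0.057, 0.2138]
tool_rot: [0.707, 0.707, 0.001, 0.0]
force: [0.6, 0.1, 0.3]
finger_gap: 1.003
gripper_force: 0.0
```

```bash
cat >> h.py <<'E'
def pegs(box,thr=75,z=.036):
    C=cal("wrist"); im=manip.snapshot("wrist"); v=im.max(2); c0,c1,r0,r1=box
    m=np.zeros(v.shape,np.uint8); m[r0:r1,c0:c1]=(v[r0:r1,c0:c1]<thr)
    n,l,s,c=cv2.connectedComponentsWithStats(m); out=[]
    for i in range(1,n):
        if 10<s[i,4]<400: out.append(w(C,c[i],z)); print(s[i,4],np.round(c[i],1),np.round(out[-1],4))
    return out
E
python3 - <<'E'
from h import *
st()
C=cal("wrist"); save("wrist","w13"); 
for n,z in (("dry1",.028),("nest1",.045)):
  for r in manip.mark_of("wrist",n): print(n,round(r["p"],2),np.round(r["position"]),np.round(w(C,r["position"],z),4))
pegs((130,300,0,260))
for y in (-.085,-.013,.059): disc("wrist",np.array([.618,y]),zc=.055)
im=cv2.imread("pics/w13.png"); cv2.imwrite("pics/w13c.png",im)
st()
E
```

```text
55.75 [0.5186 0.057  0.2138] [7.071e-01 7.072e-01 5.000e-04 5.000e-04] [0.6 0.1 0.3] 1.003 0.0 q [-0.1   0.41  1.71  0.    1.02 -0.11]
dry1 0.94 [246. 213.] [0.4258 0.013  0.028 ]
dry1 0.88 [244. 149.] [0.4288 0.0914 0.028 ]
dry1 0.6 [239.  73.] [0.4309 0.1726 0.028 ]
nest1 0.53 [396. 294.] [ 0.6164 -0.0938  0.045 ]
84 [231.7 255.2] [ 0.4065 -0.0414  0.036 ]
disc 0.73 [388. 292.] [ 0.6128 -0.0868] misfit 0.454 tool [-144.1   93.6  158.3]
disc 0.88 [402. 238.] [ 0.6181 -0.0141] misfit 0.334 tool [-71.3  99.5 158.2]
disc 0.7 [411. 180.] [0.6181 0.0584] misfit 0.072 tool [  1.3  99.7 158.2]
56.25 [0.5184 0.0571 0.2133] [ 7.069e-01  7.073e-01 -1.000e-04 -0.000e+00] [-0.2  0.7 -0.5] 1.001 0.0 q [-0.1   0.41  1.71 -0.    1.02 -0.11]
```

View pics/w13.png

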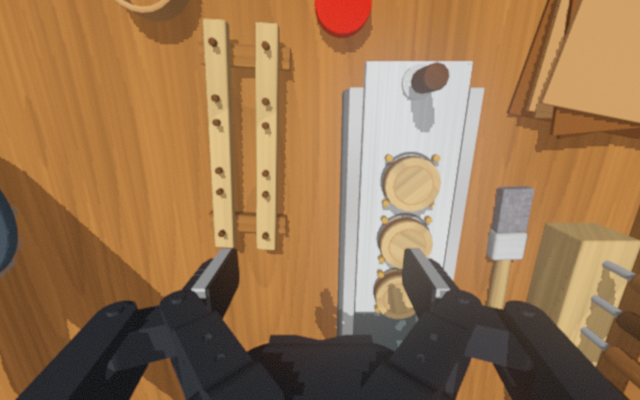

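```bash
cat >> h.py <<'E'
def pegfit(im,C,guess,z=.036,r=7,thr=150):
    out=[]
    for g in guess:
        x,y=map(int,g); p=im[y-r:y+r+1,x-r:x+r+1].max(2).astype(float); m=p<thr; m[:, :]&=True
        yy,xx=np.nonzero(m); q=(x-r+xx.mean(),y-r+yy.mean()) if m.sum()>8 else g
        out.append(w(C,q,z)); print(g,int(m.sum()),np.round(q,1),np.round(out[-1],4))
    return np.array(out)
E
python3 - <<'E'
from h import *
C=cal("wrist"); im=cv2.imread("pics/w13.png")[:,:,::-1]
L=[(212,42),(215,98),(217,123),(219,171),(221,191),(222,233)]; Rr=[(265,45),(266,102),(266,126),(266,174),(266,195),(265,237)]
a=pegfit(im,C,L); b=pegfit(im,C,Rr)
for i in (0,2,4): print("dry",(a[i]+a[i+1]+b[i]+b[i+1])/4)
A=np.array([w(C,q,.036) for q in L]);B=np.array([w(C,q,.036) for q in Rr])
for i in (0,2,4): print("dry manual",(A[i]+A[i+1]+B[i]+B[i+1])/4)
E
```

```text
(212, 42) 60 [212.6  42.3] [0.4078 0.2005 0.036 ]
(215, 98) 50 [215.6  98.3] [0.405  0.1468 0.036 ]
(217, 123) 40 [216.5 122.4] [0.4032 0.1217 0.036 ]
(219, 171) 39 [219.  170.4] [0.4003 0.068  0.036 ]
(221, 191) 37 [220.1 191.6] [0.3989 0.0426 0.036 ]
(222, 233) 39 [221.9 233.1] [ 0.3955 -0.011   0.036 ]
(265, 45) 54 [265.5  46. ] [0.4615 0.1971 0.036 ]
(266, 102) 43 [265.5 101.7] [0.4584 0.1433 0.036 ]
(266, 126) 35 [265.4 125.6] [0.4569 0.1183 0.036 ]
(266, 174) 34 [265.4 173.2] [0.4539 0.0647 0.036 ]
(266, 195) 33 [265.5 194.2] [0.4526 0.0394 0.036 ]
(265, 237) 34 [265.4 235.6] [ 0.4493 -0.0143  0.036 ]
dry [0.43317722 0.17191806 0.036     ]
dry [0.42856816 0.09319449 0.036     ]
dry [0.42408049 0.01417774 0.036     ]
dry manual [0.43287163 0.17220615 0.036     ]
dry manual [0.42899425 0.09252092 0.036     ]
dry manual [0.42440762 0.01368208 0.036     ]
```

Emit:
step_arm(targets="1 33 0 0;1 66 0 0;1 99 0 0;1 99 50 0;1 99 100 0;1 99 150 0;1 99 166 0;1 99 166 0;1 99 166 0;1 99 166 0")

```text
t: 57.25
tcp_pos: [0.6195, 0.0578, 0.0503]
tool_rot: [0.707, 0.707, 0.002, 0.002]
force: [0.5, -1.2, 0.3]
finger_gap: 1.001
gripper_force: 0.0
```

Emit:
step_arm(targets="0 0 0 0;0 0 0 0;0 0 0 0;0 0 0 0;0 0 0 0;0 0 0 0;0 0 0 0;0 0 0 0", gripper=1)

```text
t: 58.05
tcp_pos: [0.6185, 0.0579, 0.0499]
tool_rot: [0.707, 0.707, 0.001, 0.001]
force: [-0.6, 0.6, 7.2]
finger_gap: 0.682
gripper_force: 41.5
```

Emit:
step_arm(targets="0 0 -40 0;0 0 -80 0;20 -30 -90 0;50 -65 -90 0;80 -100 -90 0;100 -135 -90 0;112 -170 -90 0;112 -184 -90 0;112 -184 -90 0;112 -184 -90 0;112 -184 -90 0")

```text
t: 59.15
tcp_pos: [0.4355, 0.1698, 0.138]
tool_rot: [0.707, 0.707, 0.001, 0.001]
force: [0.4, 0.2, -0.1]
finger_gap: 0.679
gripper_force: 45.5
```

```bash
python3 - <<'E'
from h import *
for i in range(3):
  st();s=manip.sense()["tcp_pos"];disc("wrist",s,zc=s[2]+.01)
save("wrist","w14")
E
```

```text
59.15 [0.4355 0.1698 0.138 ] [0.7073 0.7069 0.0013 0.001 ] [ 0.4  0.2 -0.1] 0.679 45.5 q [ 0.13  0.47  1.91 -0.    0.75  0.13]
disc 0.88 [439. 114.] [0.4778 0.2284] misfit 3.037 tool [ 58.8  42.9 -10.3]
59.25 [0.4349 0.1697 0.1376] [7.074e-01 7.068e-01 7.000e-04 6.000e-04] [ 0.2  1.  -0.9] 0.68 45.5 q [ 0.13  0.47  1.91 -0.    0.75  0.13]
disc 0.86 [318. 255.] [0.4343 0.1709] misfit 0.117 tool [  1.2   0.1 -10.2]
59.35 [0.4342 0.1697 0.1374] [7.073e-01 7.069e-01 3.000e-04 2.000e-04] [-0.4 -0.2 -0.7] 0.68 45.5 q [ 0.13  0.47  1.92 -0.    0.75  0.13]
disc 0.92 [320. 259.] [0.4328 0.1707] misfit 0.134 tool [  0.9  -0.9 -10.1]
```

Emit:
step_arm(targets="1 0 45 0;1 0 80 0;1 0 95 0;1 0 103 0;1 0 103 0;1 0 103 0;1 0 103 0")

```text
t: 60.2
tcp_pos: [0.4339, 0.171, 0.035]
tool_rot: [0.707, 0.707, 0.001, 0.001]
force: [-0.3, 0.7, 0.3]
finger_gap: 0.679
gripper_force: 47.1
```

Emit:
step_arm(targets="0 0 0 0;0 0 0 0;0 0 0 0;0 0 0 0;0 0 0 0", gripper=0)

```text
t: 60.7
tcp_pos: [0.4332, 0.171, 0.0345]
tool_rot: [0.707, 0.707, 0.0, 0.0]
force: [0.5, 0.4, 0.3]
finger_gap: 1.0
gripper_force: 0.0
```

Emit:
step_arm(targets="0 0 -40 0;0 0 -80 0;-40 0 -120 0;-40 0 -160 0;-40 0 -160 0;-40 0 -160 0")

```text
t: 61.3
tcp_pos: [0.4337, 0.1308, 0.1954]
tool_rot: [0.707, 0.707, 0.001, 0.001]
force: [-0.4, 1.0, -0.8]
finger_gap: 1.001
gripper_force: 0.0
```

```bash
python3 - <<'E'
from h import *
st();disc("wrist",np.array([.433,.172]),zc=.038);C=cal("wrist");save("wrist","w15");st()
L=[[.4078,.2005,.036],[.405,.1468,.036],[.4615,.1971,.036],[.4584,.1433,.036],[.4032,.1217,.036],[.4569,.1183,.036]]
im=cv2.imread("pics/w15.png")[:,:,::-1]; pegfit(im,C,[np.round(px(C,p)) for p in L])
E
```

```text
61.3 [0.4337 0.1308 0.1954] [0.7072 0.707  0.0011 0.0009] [-0.4  1.  -0.8] 1.001 0.0 q [0.05 0.35 1.89 0.   0.89 0.05]
disc 0.82 [320. 145.] [0.434  0.1717] misfit 0.06 tool [ 40.6   2.2 155.5]
61.45 [0.432  0.1311 0.1932] [ 0.7069  0.7073 -0.0012 -0.0011] [-0.3  0.7 -0.5] 0.998 0.0 q [0.05 0.36 1.89 0.   0.89 0.05]
[298. 118.] 32 [297.3 117.4] [0.4074 0.2013 0.036 ]
[296. 170.] 35 [295.7 168.9] [0.4043 0.1476 0.036 ]
[350. 122.] 35 [349.2 121. ] [0.4608 0.1978 0.036 ]
[345. 173.] 50 [345.  171.7] [0.4579 0.1446 0.036 ]
[295. 192.] 34 [294.8 191.1] [0.4027 0.1226 0.036 ]
[343. 195.] 32 [342.9 194. ] [0.4562 0.1194 0.036 ]
```

Emit:
step_arm(targets="-30 37 0 0;-60 74 0 0;-90 111 0 0;-120 148 0 0;-145 185 0 0;-145 185 40 0;-145 185 80 0;-145 185 120 0;-145 185 145 0;-145 185 145 0;-145 185 145 0;-145 185 145 0")

```text
t: 62.65
tcp_pos: [0.6192, -0.014, 0.0503]
tool_rot: [0.707, 0.707, 0.001, 0.001]
force: [0.2, -0.6, 0.3]
finger_gap: 1.0
gripper_force: 0.0
```

Emit:
step_arm(targets="0 0 0 0;0 0 0 0;0 0 0 0;0 0 0 0;0 0 0 0;0 0 0 0;0 0 0 0;0 0 0 0", gripper=1)

```text
t: 63.45
tcp_pos: [0.6193, -0.0142, 0.0515]
tool_rot: [0.707, 0.707, 0.001, 0.001]
force: [0.5, 1.0, 5.0]
finger_gap: 0.679
gripper_force: 42.0
```

Emit:
step_arm(targets="0 0 -40 0;0 0 -80 0;20 -30 -90 0;45 -65 -90 0;70 -100 -90 0;90 -135 -90 0;107 -170 -90 0;107 -189 -90 0;107 -189 -90 0;107 -189 -90 0;107 -189 -90 0;107 -189 -90 0")

```text
t: 64.65
tcp_pos: [0.4312, 0.0925, 0.1397]
tool_rot: [0.707, 0.707, 0.001, 0.001]
force: [-0.4, -0.0, -0.5]
finger_gap: 0.68
gripper_force: 43.8
```

```bash
python3 - <<'E'
from h import *
for i in range(3):
  st();s=manip.sense()["tcp_pos"];disc("wrist",s,zc=s[2]+.01)
E
```

```text
64.65 [0.4312 0.0925 0.1397] [0.7073 0.7069 0.0008 0.0009] [-0.4 -0.  -0.5] 0.68 43.8 q [-0.04  0.44  1.97 -0.    0.72 -0.04]
disc 0.69 [323. 106.] [0.4321 0.1545] misfit 2.381 tool [ 61.9   1.7 -10.3]
64.75 [0.4303 0.0926 0.1394] [7.073e-01 7.069e-01 3.000e-04 3.000e-04] [-1.1  1.4 -1.1] 0.679 43.8 q [-0.04  0.44  1.98 -0.    0.72 -0.04]
disc 0.56 [320. 256.] [0.4299 0.0929] misfit 0.148 tool [  0.2   0.2 -10.1]
64.85 [0.4298 0.0927 0.1393] [7.072e-01 7.070e-01 1.000e-04 1.000e-04] [-0.   0.2 -0.8] 0.682 43.8 q [-0.04  0.44  1.98  0.    0.72 -0.04]
disc 0.69 [321. 256.] [0.4293 0.0927] misfit 0.165 tool [ -0.1  -0.1 -10. ]
```

Emit:
step_arm(targets="1 -1 45 0;1 -1 80 0;1 -1 95 0;1 -1 104 0;1 -1 104 0;1 -1 104 0;1 -1 104 0")

```text
t: 65.65
tcp_pos: [0.4289, 0.0939, 0.0362]
tool_rot: [0.707, 0.707, 0.001, 0.001]
force: [0.9, 0.3, -0.7]
finger_gap: 0.679
gripper_force: 48.4
```

Emit:
step_arm(targets="0 0 0 0;0 0 0 0;0 0 0 0;0 0 0 0;0 0 0 0", gripper=0)

```text
t: 66.15
tcp_pos: [0.4282, 0.094, 0.0355]
tool_rot: [0.707, 0.707, 0.0, 0.0]
force: [-0.4, -0.3, 0.6]
finger_gap: 0.997
gripper_force: 0.0
```

Emit:
step_arm(targets="0 0 -40 0;0 0 -80 0;-40 0 -120 0;-40 0 -160 0;-40 0 -160 0;-40 0 -160 0;-40 0 -160 0")

```text
t: 66.85
tcp_pos: [0.4271, 0.0542, 0.1945]
tool_rot: [0.707, 0.707, -0.001, -0.001]
force: [1.4, 0.1, -0.2]
finger_gap: 0.998
gripper_force: 0.0
```

```bash
python3 - <<'E'
from h import *
C=cal("wrist");save("wrist","w16");disc("wrist",np.array([.433,.172]),zc=.038);disc("wrist",np.array([.4285,.0935]),zc=.038);st()
L=[[.4032,.1217,.036],[.4569,.1183,.036],[.4003,.068,.036],[.4539,.0647,.036],[.3989,.0426,.036],[.4526,.0394,.036],[.3955,-.011,.036],[.4493,-.0143,.036]]
im=cv2.imread("pics/w16.png")[:,:,::-1]; o=pegfit(im,C,[np.round(px(C,p)) for p in L]); print(o[:4].mean(0),o[4:].mean(0))
disc("wrist",np.array([.6175,-.085]),zc=.055); disc("wrist",np.array([.6175,-.085]),zc=.055)
E
```

```text
disc 0.8 [330.  65.] [0.4334 0.1701] misfit 0.05 tool [115.7   6.9 156.1]
disc 0.73 [322. 149.] [0.4285 0.0934] misfit 0.035 tool [ 39.1   1.4 156.4]
67.1 [0.4275 0.0543 0.1944] [ 0.7069  0.7073 -0.0008 -0.0011] [ 0.  -0.  -0.8] 1.0 0.0 q [-0.13  0.33  1.94  0.    0.87 -0.13]
[298. 120.] 34 [297.7 120.6] [0.4025 0.1214 0.036 ]
[350. 124.] 39 [349.4 124. ] [0.4561 0.118  0.036 ]
[297. 171.] 38 [295.8 171.6] [0.3992 0.0678 0.036 ]
[346. 174.] 53 [344.7 174. ] [0.4527 0.0651 0.036 ]
[296. 194.] 35 [295.2 193.9] [0.3979 0.0423 0.036 ]
[344. 196.] 40 [343.  196.7] [0.4514 0.0391 0.036 ]
[294. 238.] 38 [293.6 237.7] [ 0.3946 -0.0111  0.036 ]
[340. 240.] 34 [339.1 240.3] [ 0.4482 -0.0145  0.036 ]
[0.42761803 0.09305768 0.036     ] [0.4230293 0.0139681 0.036    ]
disc 0.89 [487. 290.] [ 0.6172 -0.0854] misfit 1.755 tool [-139.7  189.5  139.4]
disc 0.84 [487. 290.] [ 0.6188 -0.0848] misfit 1.832 tool [-138.9  190.7  139.9]
```

Emit:
step_arm(targets="-28 38 0 0;-56 76 0 0;-84 114 0 0;-112 152 0 0;-139 189 0 0;-139 189 40 0;-139 189 80 0;-139 189 120 0;-139 189 145 0;-139 189 145 0;-139 189 145 0;-139 189 145 0")

```text
t: 68.5
tcp_pos: [0.6187, -0.0854, 0.0522]
tool_rot: [0.707, 0.707, 0.001, 0.002]
force: [0.1, -0.3, -0.3]
finger_gap: 1.0
gripper_force: 0.0
```

Emit:
step_arm(targets="0 0 0 0;0 0 0 0;0 0 0 0;0 0 0 0;0 0 0 0;0 0 0 0;0 0 0 0;0 0 0 0", gripper=1)

```text
t: 69.3
tcp_pos: [0.6182, -0.0853, 0.0527]
tool_rot: [0.707, 0.707, 0.001, 0.001]
force: [-2.3, 0.5, 5.8]
finger_gap: 0.681
gripper_force: 41.6
```

Emit:
step_arm(targets="0 0 -40 0;0 0 -80 0;20 -30 -90 0;45 -65 -90 0;70 -100 -90 0;90 -135 -90 0;99 -170 -90 0;99 -193 -90 0;99 -193 -90 0;99 -193 -90 0;99 -193 -90 0;99 -193 -90 0")

```text
t: 70.5
tcp_pos: [0.4261, 0.0134, 0.1407]
tool_rot: [0.707, 0.707, 0.001, 0.001]
force: [0.1, 0.8, -0.3]
finger_gap: 0.679
gripper_force: 44.8
```

```bash
python3 - <<'E'
from h import *
for i in range(3):
  st();s=manip.sense()["tcp_pos"];disc("wrist",s,zc=s[2]+.01)
E
```

```text
70.5 [0.4261 0.0134 0.1407] [7.072e-01 7.071e-01 6.000e-04 1.000e-03] [ 0.1  0.8 -0.3] 0.679 44.8 q [-0.23  0.43  2.01  0.    0.7  -0.23]
disc 0.77 [320. 253.] [0.425  0.0138] misfit 0.176 tool [  0.2  -0.3 -10.3]
70.6 [0.4253 0.0136 0.1404] [7.071e-01 7.071e-01 3.000e-04 4.000e-04] [ 0.9  0.  -0.9] 0.679 44.8 q [-0.23  0.43  2.01  0.    0.7  -0.23]
disc 0.74 [319. 254.] [0.4248 0.0147] misfit 0.169 tool [  1.    0.1 -10.1]
70.7 [0.4248 0.0138 0.1403] [7.071e-01 7.071e-01 1.000e-04 1.000e-04] [ 0.3  1.4 -0.7] 0.674 44.8 q [-0.23  0.43  2.01 -0.    0.7  -0.23]
disc 0.59 [319. 253.] [0.4241 0.0149] misfit 0.161 tool [  1.   -0.3 -10. ]
```

Emit:
step_arm(targets="-0.5 -0.5 45 0;-0.5 -0.5 80 0;-0.5 -0.5 95 0;-0.5 -0.5 104 0;-0.5 -0.5 104 0;-0.5 -0.5 104 0;-0.5 -0.5 104 0")

```text
t: 71.5
tcp_pos: [0.4244, 0.0133, 0.0372]
tool_rot: [0.707, 0.707, 0.001, 0.001]
force: [0.0, 0.1, -1.8]
finger_gap: 0.681
gripper_force: 50.5
```

Emit:
step_arm(targets="0 0 0 0;0 0 0 0;0 0 0 0;0 0 0 0;0 0 0 0", gripper=0)

```text
t: 72.0
tcp_pos: [0.4238, 0.0134, 0.0365]
tool_rot: [0.707, 0.707, 0.0, 0.0]
force: [-0.2, 0.8, -0.8]
finger_gap: 0.998
gripper_force: 0.0
```

Emit:
step_arm(targets="0 0 -40 0;0 0 -80 0;-20 20 -120 0;-20 50 -160 0;-20 60 -200 0;-20 60 -240 0;-20 60 -240 0;-20 60 -240 0;-20 60 -240 0")

```text
t: 72.9
tcp_pos: [0.4823, -0.0062, 0.2751]
tool_rot: [0.707, 0.707, -0.001, -0.001]
force: [0.2, -0.1, 0.4]
finger_gap: 1.0
gripper_force: 0.0
```

```bash
python3 - <<'E'
from h import *
save("wrist","w17");C=cal("wrist")
for p in ((.433,.172),(.428,.0935),(.4235,.014)): disc("wrist",np.array(p),zc=.038)
for c in("wrist","top","scene"):
  C=cal(c);manip.snapshot(c)
  for n,z in (("handle",.275),("tray_knob",.08)):
    for r in manip.mark_of(c,n)[:2]: print(c,n,round(r["p"],2),np.round(w(C,r["position"],z),3))
C=cal("scene")
for n in ("stain_jar","glue_bottle","bell_doll","bark_ring","offcut","bench_brush","mallet"):
    print(n,[np.round(w(C,r["position"],0 if n not in("bench_brush","mallet") else .01)[:2],3) for r in manip.mark_of("scene",n)[:2]])
print([(round(r["p"],2),np.round(w(C,r["position"],.03)[:2],3)) for r in manip.mark_of("scene","blank1")])
st()
E
```

```text
disc 0.72 [283.  23.] [0.4326 0.1708] misfit 0.041 tool [176.9 -49.2 237.2]
disc 0.67 [279.  91.] [0.4281 0.0914] misfit 0.105 tool [ 97.7 -54.4 237.5]
disc 0.84 [276. 156.] [0.4245 0.0113] misfit 0.089 tool [ 17.8 -58.6 237.8]
wrist tray_knob 0.73 [0.62  0.165 0.08 ]
top handle 0.65 [ 0.472 -0.282  0.275]
top handle 0.42 [0.614 0.056 0.275]
top tray_knob 0.81 [0.62  0.167 0.08 ]
scene tray_knob 0.79 [0.62  0.156 0.08 ]
stain_jar [array([0.671, 0.403]), array([0.353, 0.264])]
glue_bottle [array([0.343, 0.454])]
bell_doll [array([0.582, 0.507])]
bark_ring [array([0.347, 0.271]), array([0.345, 0.452])]
offcut [array([0.438, 0.545]), array([0.592, 0.109])]
bench_brush [array([ 0.779, -0.066])]
mallet [array([ 0.401, -0.572]), array([ 0.783, -0.051])]
[(0.72, array([0.423, 0.163])), (0.7, array([0.558, 0.255])), (0.67, array([0.423, 0.085])), (0.65, array([0.434, 0.01 ])), (0.58, array([0.671, 0.304]))]
74.1 [ 0.4837 -0.0065  0.2765] [0.707  0.7072 0.     0.    ] [-1.7 -0.4  0.2] 1.0 0.0 q [-0.25  0.28  1.72 -0.    1.14 -0.25]
```

```bash
python3 - <<'E'
from h import *
for z in (.033,.038,.043): disc("wrist",np.array([.4235,.014]),zc=z)
C=cal("wrist"); im=manip.snapshot("wrist")
L=[[.3982,.0424,.036],[.4517,.0391,.036],[.395,-.011,.036],[.4487,-.0144,.036]]
o=pegfit(im,C,[np.round(px(C,p)) for p in L],r=5); print(o.mean(0))
E
```

```text
disc 0.97 [276. 154.] [0.4236 0.0115] misfit 0.066 tool [ 18.  -60.2 243.4]
disc 0.57 [274. 152.] [0.4238 0.0135] misfit 0.043 tool [ 20.1 -59.9 238.4]
disc 0.93 [277. 154.] [0.4254 0.013 ] misfit 0.097 tool [ 19.5 -58.3 233.4]
[257. 133.] 23 [257.  133.6] [0.3985 0.0417 0.036 ]
[297. 136.] 22 [297.2 136.2] [0.4521 0.0384 0.036 ]
[257. 172.] 22 [257.1 173.1] [ 0.3951 -0.0119  0.036 ]
[296. 175.] 33 [295.5 174.9] [ 0.4485 -0.0145  0.036 ]
[0.42355004 0.01341704 0.036     ]
```

All four pegs show around the last lid, which is centred and flat at the right height, so I'm handing in.

```bash
python3 -c "
from station import manip
print(manip.sign_off())"
```

```text
the job is handed in; nothing more can be done
None
```

The job is handed in: all three blanks were pressed with one clockwise turn of the wheel, and the lids now lie flat between the pegs of the drying board. The empty tray is fully out, the wheel is back at its mark to within about 0.01 rad by my measurements, and the other things on the bench were not moved.

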